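# Load the seal engraver and key in the job

## Robot

A 7-joint arm with a two-finger parallel gripper is mounted at the origin on the work surface. World frame = base frame: x ahead of the robot, y to its left, z up, the work surface at z = 0. Lengths are in m, angles in rad, forces in N, time in s.
With the tool pointing down it reaches from about 0.35 to 0.9 m from the base axis. Payload 8.1 kg.
Tool frame: the origin (TCP) lies midway between the tips of the shut fingers; the grasp point (between the pads) lies 19 mm behind it; z points along the fingers, y is the line along which they close (so a half turn about z gives the same grasp; the last joint's range is limited). The gripper opens to 92 mm and grips with 3 to 60 N. Pads are 19 mm wide; open, the fingers measure 130 mm over their backs; the gripper's body (75 mm by 190 mm) begins 47 mm behind the grasp point.
Start: joints at [1.087, 0.434, 0.025, 1.573, -0.012, 1.134, -0.075], TCP at [0.232, -0.58, 0.227] pointing down, gripper open.
Joint ranges: [-2.62, 2.62], [-0.44, 2.09], [-1.27, 1.32], [0.08, 2.57], [-1.32, 4.46], [0.12, 2], [-2.74, 2.74]. Speed limits (rad/s): [2.22, 2.22, 3.01, 3.01, 3.14, 3.14, 3.14].

## Interface

Orientations are given as a rotation vector (axis times angle).
In Python, from cell import arm gives the robot as it stands.
- The arm moves only by the tool move_arm, never from a script. Its argument "motion" is a list of rows, each an object of numbers: "tx", "ty", "tz": the shift along the tool's x, y, z normalised to -1 to 1, where 1 is 1000 mm; "twist": the turn about the tool's z normalised to -1 to 1, where 1 is pi/2 rad. In form: [{"tx": .., "ty": .., "tz": .., "twist": ..}, ...]. A call has 1 to 12 rows; each row shifts and turns the commanded pose from where the row before left it, along the tool's axes as they then stand; what a row does not reach is not made up. A row lasts 1/10 s, in which the tool goes at most 50 mm and 8.59 degrees, less where a joint would pass 70% of its speed; a pose out of reach is approached as far as the arm can. A call with a number of a shift or a turn outside -1 to 1 is refused whole. A call with a gripper value outside its range is refused whole. "gripper" is the gripper's target within -1 to 1 (shut at 1, half-way at 0, fully open at -1), set as the call begins (left out, the last holds). The fingers move at their own pace and stop on an object; "squeeze" is the grip in N (left out, the last holds). Time passes only in rows, so rows that do not move let the fingers close. It gives the time, the measured TCP pose, the force, the opening and the grip force at its end, in the units of the state.
- arm.observe(): the state, without advancing time (a new reading comes with each control period).
- arm.get_image(name): name is "side" or "top" or "wrist"; returns the picture (384x512x3 uint8, red, green, blue); there is no depth.
- arm.calibration(name): a dict with "K" (3x3 intrinsics, pixels), "T" (4x4, takes a point from camera to world coordinates). Camera axes: x right, y down, z forward; pixel columns grow to the right and rows downward; lengths in m; the calibration is good to about 2 mm. A picture is of the moment at which its call begins: read the wrist's pose just before it. calibration takes no time and is no camera call; for the wrist camera it gives the pose at the moment of the call.
- arm.sign_off(): hands the job in; it is judged then, once.
Trained networks look in the newest picture that a camera, given by its name, has taken for a name from the list of things; names that differ only in an ending like _2 or _b are one class to them, and where a whole thing is asked for, a point or a joint stands for the part that bears it (a point fixed in the world has none). Each returns a list of dicts, best first, with "conf" (0 to 1); they miss things now and then, are a little off and sometimes report something else, mostly with a low value. They report only what shows in the picture. A call takes as long as a camera call. They do not tell look-alikes from the thing itself.
- arm.look_for(camera, query): "point" ([column, row] as shares, 0 to 1, of the picture: columns of its width, rows of its height, amid what is visible of it).
- arm.regions_of(camera, query): "region" (384x512 bool, what is visible of it) and "point" ([column, row] as shares, 0 to 1, of the picture: columns of its width, rows of its height, amid what is visible of it).
- arm.place_of(camera, query): "point" ([column, row] as shares, 0 to 1, of the picture: columns of its width, rows of its height: a listed point, or the origin of a listed thing).
The state is a dict: "clock": time; "joints": joint angles; "dq": joint speeds; "joint_efforts": joint torques, N m; "position": TCP position; "ee_rot": TCP orientation; "force": force on the tool from outside, world axes, zero at the start; "ft_torque": the same for the moment, N m; "width": opening from 0.0 (shut) to 1.0 (fully open); "gripper_force": force on a finger pad.
Only numpy, scipy, OpenCV 4.12 (cv2) and the standard library are available. Lean on these libraries where they do the work, as an engineer would, in place of code of your own. Each camera call takes 0.05 s, during which the arm holds its last target. There are 200 camera calls.

## Task

Get the engraving machine ready: take the hexagonal trial piece off its bed and lay it flat within the cork pad, and lay every seal head that is on the rubber mat flat on a mark of its own shape on the bed, one to a mark, centred, the square ones squared up with their marks. When the bed is loaded, start the job by pressing the three console keys fully down one at a time, smallest first, then the medium, then the largest. Leave everything else on the bench where it is.

Things in the scene. Friction and masses are not known exactly. Their poses are not given: they have to be found in the camera images.
- bed: engraver, fixed. Aluminium bed 190 mm (x) by 250 mm (y), top 8 mm above the table; outlined marks at y = -75, 0, +75 mm: round (37 mm) in the near row at x = -40 mm, square (36 mm, parallel to the bed's edges) in the far row at x = +40 mm. Grey housing up to 73 mm tall from x = +95 mm on. Origin: centre of the bed's underside, table level; x away from the robot, z up
- round1_mid (a point): round brass seal head 1: plain solid disc, diameter 32 mm, 14 mm tall, 60 to 130 g, lying flat on the mat at the start; may be absent. The point is its centre, half-way up; z along its axis
- round2_mid (a point): round brass seal head 2: plain solid disc, diameter 32 mm, 14 mm tall, 60 to 130 g, lying flat on the mat at the start; may be absent. The point is its centre, half-way up; z along its axis
- round3_mid (a point): round brass seal head 3: plain solid disc, diameter 32 mm, 14 mm tall, 60 to 130 g, lying flat on the mat at the start; may be absent. The point is its centre, half-way up; z along its axis
- square1_mid (a point): square brass seal head 1: plain solid block 30 x 30 mm, 14 mm tall, 70 to 140 g, lying flat on the mat at the start; may be absent. The point is its centre, half-way up; x and y square to its side faces, z up
- square2_mid (a point): square brass seal head 2: plain solid block 30 x 30 mm, 14 mm tall, 70 to 140 g, lying flat on the mat at the start; may be absent. The point is its centre, half-way up; x and y square to its side faces, z up
- square3_mid (a point): square brass seal head 3: plain solid block 30 x 30 mm, 14 mm tall, 70 to 140 g, lying flat on the mat at the start; may be absent. The point is its centre, half-way up; x and y square to its side faces, z up
- hex_mid (a point): hexagonal brass trial piece, 30 mm across its flats, 34.6 mm across its corners, 14 mm tall, about 90 g, lying flat on the machine's bed at the start. The point is its centre, half-way up; x is square to one pair of flats, z up
- pad: cork pad 90 x 90 mm, top 6 mm above the table, between the robot and the bed; fixed. Origin at the centre of its underside; x and y along its edges, z up
- mat: thin black rubber mat, 250 mm along its x by 160 mm along its y, top 3 mm above the table, at the robot's left or right (swaps sides with the console); fixed. The seal heads start on it. Origin at the centre of its underside
- console: low grey console box, 220 mm along its x by 100 mm along its y, 30 mm tall, fixed at the other side from the mat. Three keys stand in a row along its x, 70 mm apart, in an order that varies. Origin at the centre of its underside
- small_key_top (a point): centre of the top of the small round white key (16 mm across) on the console, about 52 mm above the table when up; goes straight down with the key. Each key stands 10 mm proud of a fixed black collar that is 8 mm wider all round
- small_key (a joint): travel of the small key in m: 0 is up, 0.006 fully down; spring return, about 1.5 N to start it and 5 N to hold it fully down
- medium_key_top (a point): centre of the top of the medium round white key (26 mm across) on the console, about 52 mm above the table when up; goes straight down with the key. Each key stands 10 mm proud of a fixed black collar that is 8 mm wider all round
- medium_key (a joint): travel of the medium key in m: 0 is up, 0.006 fully down; spring return, about 1.5 N to start it and 5 N to hold it fully down
- large_key_top (a point): centre of the top of the large round white key (40 mm across) on the console, about 52 mm above the table when up; goes straight down with the key. Each key stands 10 mm proud of a fixed black collar that is 8 mm wider all round
- large_key (a joint): travel of the large key in m: 0 is up, 0.006 fully down; spring return, about 1.5 N to start it and 5 N to hold it fully down
- ring_blank: finger-ring blank, steel, outside diameter 24 mm, 7 mm tall, lying flat on the mat among the seal heads; a bystander; origin at the centre of its underside
- steel_stub: steel stub, upright, diameter 18 mm, 16 mm tall, on the mat among the seal heads; a bystander; origin at the centre of its underside
- tape: roll of paper tape, outside diameter 64 mm, 20 mm tall, lying near the robot; a bystander; origin at the centre of its underside
- jar: small jar, diameter 48 mm, 50 mm tall, left of the machine; a bystander; origin at the centre of its underside
- oil: small bottle, diameter 40 mm, 70 mm tall, right of the machine; a bystander; origin at the centre of its underside
- graver: hand graver with a handle, 140 mm long, lying at the right; a bystander; its origin is the centre of its underside
There are look-alikes about, which are no part of the job. What is shaped like the part that bears round1_mid but pink or red is not meant. Leave any orange look-alike of the part that bears round2_mid alone.

How it is judged:
On the way, in this order (a step that is already met when the one before it is completed fails the run):
1. the trial piece lies on the cork pad and every seal head present lies on a mark of its shape (x of round1_mid in the frame of bed between -0.048 and -0.032 m and (y of round1_mid in the frame of bed between -0.083 and -0.067 m or y of round1_mid in the frame of bed between -0.008 and 0.008 m or y of round1_mid in the frame of bed between 0.067 and 0.083 m) and z of round1_mid in the frame of bed between 0.012 and 0.018 m and x of round2_mid in the frame of bed between -0.048 and -0.032 m and (y of round2_mid in the frame of bed between -0.083 and -0.067 m or y of round2_mid in the frame of bed between -0.008 and 0.008 m or y of round2_mid in the frame of bed between 0.067 and 0.083 m) and z of round2_mid in the frame of bed between 0.012 and 0.018 m and x of round3_mid in the frame of bed between -0.048 and -0.032 m and (y of round3_mid in the frame of bed between -0.083 and -0.067 m or y of round3_mid in the frame of bed between -0.008 and 0.008 m or y of round3_mid in the frame of bed between 0.067 and 0.083 m) and z of round3_mid in the frame of bed between 0.012 and 0.018 m and x of square1_mid in the frame of bed between 0.032 and 0.048 m and (y of square1_mid in the frame of bed between -0.083 and -0.067 m or y of square1_mid in the frame of bed between -0.008 and 0.008 m or y of square1_mid in the frame of bed between 0.067 and 0.083 m) and z of square1_mid in the frame of bed between 0.012 and 0.018 m and (angle between the x axis of square1_mid and the x axis of bed, either way round below 0.2 rad or angle between the x axis of square1_mid and the y axis of bed, either way round below 0.2 rad) and x of square2_mid in the frame of bed between 0.032 and 0.048 m and (y of square2_mid in the frame of bed between -0.083 and -0.067 m or y of square2_mid in the frame of bed between -0.008 and 0.008 m or y of square2_mid in the frame of bed between 0.067 and 0.083 m) and z of square2_mid in the frame of bed between 0.012 and 0.018 m and (angle between the x axis of square2_mid and the x axis of bed, either way round below 0.2 rad or angle between the x axis of square2_mid and the y axis of bed, either way round below 0.2 rad) and x of square3_mid in the frame of bed between 0.032 and 0.048 m and (y of square3_mid in the frame of bed between -0.083 and -0.067 m or y of square3_mid in the frame of bed between -0.008 and 0.008 m or y of square3_mid in the frame of bed between 0.067 and 0.083 m) and z of square3_mid in the frame of bed between 0.012 and 0.018 m and (angle between the x axis of square3_mid and the x axis of bed, either way round below 0.2 rad or angle between the x axis of square3_mid and the y axis of bed, either way round below 0.2 rad) and x of hex_mid in the frame of pad between -0.036 and 0.036 m and y of hex_mid in the frame of pad between -0.036 and 0.036 m and z of hex_mid in the frame of pad between 0.01 and 0.016 m), for 0.2 s.
2. then the small key is pressed fully, the others being up (value of joint small_key above 0.0045 m and value of joint each of medium_key, large_key below 0.002 m), for 0.02 s.
3. then the medium key is pressed fully, the others being up (value of joint medium_key above 0.0045 m and value of joint each of small_key, large_key below 0.002 m), for 0.02 s.
4. then the large key is pressed fully, the others being up (value of joint large_key above 0.0045 m and value of joint each of small_key, medium_key below 0.002 m), for 0.02 s.
At the end, for the whole second after the job is handed in: Each seal head present lies flat, within 8 mm of a mark of its shape along each bed edge, squares within 0.2 rad of the bed's edges; the hexagon lies flat on the cork pad, within 36 mm of its centre along each pad edge; all keys are up (all of step 1 and value of joint each of small_key, medium_key, large_key below 0.002 m); the robot touches nothing.
It fails at once if two keys down at once (value of joint each of small_key, medium_key above 0.003 m or value of joint each of small_key, large_key above 0.003 m or value of joint each of medium_key, large_key above 0.003 m).
It fails at once if a bystander shifted by more than 50 mm or knocked over (distance of any of ring_blank, steel_stub, tape, jar, oil, graver from where it was at the start of the episode above 0.05 m or angle between any of jar, oil's own z axis and vertical above 0.6 rad).
Of round1, round2, round3, square1, square2, square3 only 5 to 6 are there at a start; the rules pass over those that are not, and their reading is None.
At some moment in a run one of round1, round2, round3, square1, square2, square3, hex may be knocked a few centimetres aside while the robot is not near it.
Once in a run the grip may slacken for a moment while it holds something.
It also fails if it takes over 210 s, if anything falls off the work surface, if the arm or the gripper's body presses on something with over 40 N, if the wrist force passes 120 N, or if a joint passes its speed limit or range.

## Working session

There is one attempt and no reset: what is moved stays moved. The work goes in short steps, Python scripts to look and compute and a tool call to move; the robot and the scene stay as the last step left them, time stands still between calls to the robot, and variables do not carry over. Pictures are saved under pics/ and viewed, at most 14 in all, crops included, and the job is handed in when it is done.

Besides the shell and the picture viewer there is one more tool, called as a command line: name --argument value ..., lists and objects as JSON in quotes. move_arm: Moves the arm, as the interface text tells. Scaled input: -1 to 1 covers 1000 mm each way for a shift and pi/2 rad each way for a turn. Its arguments: {"type":"object","properties":{"motion":{"type":"array","items":{"type":"object","properties":{"tx":{"type":"number"},"ty":{"type":"number"},"tz":{"type":"number"},"twist":{"type":"number"}}}},"gripper":{"type":"number"},"squeeze":{"type":"number"}},"required":["motion"]}

```bash
ls; mkdir -p pics; python3 - <<'E'
from cell import arm
import cv2
s=arm.observe();print(s)
for n in("top","side"):
    im=arm.get_image(n);cv2.imwrite(f"pics/{n}0.png",im[:,:,::-1])
    c=arm.calibration(n);print(c)
E
```

```text
pics
{'clock': 0.0, 'joints': array([ 1.08741195,  0.43522551,  0.02498026,  1.57411215, -0.01159402,
        1.1340138 , -0.07511057]), 'dq': array([ 3.95433211e-04, -2.17158286e-03, -7.42522730e-04,  1.31445689e-04,
       -2.27391421e-03,  4.61604352e-05, -6.40758032e-05]), 'joint_efforts': array([-1.50743203e-03, -6.67852664e+01,  9.85144414e-01, -3.14457858e+01,
       -6.03850395e-02,  4.28430992e-02,  1.58295434e-04]), 'position': array([ 0.23202447, -0.57976856,  0.22593768]), 'ee_rot': array([-3.08332919e+00, -5.94104154e-01,  7.15479418e-04]), 'force': array([0.18720426, 0.12190337, 0.54022568]), 'ft_torque': array([ 0.04851347,  0.00500733, -0.01148944]), 'gripper_force': 0.0, 'width': 1.0033445591845298}
{'K': array([[482.46836055,   0.        , 257.90858681],
       [  0.        , 482.46836055, 190.91236915],
       [  0.        ,   0.        ,   1.        ]]), 'T': array([[-0.00468435, -0.9962389 ,  0.08652228,  0.3842319 ],
       [-0.9999593 ,  0.00399952, -0.00808672, -0.0722648 ],
       [ 0.00771026, -0.08655664, -0.99621709,  1.26189906],
       [ 0.        ,  0.        ,  0.        ,  1.        ]])}
{'K': array([[414.45707625,   0.        , 248.93003338],
       [  0.        , 414.45707625, 191.25339874],
       [  0.        ,   0.        ,   1.        ]]), 'T': array([[ 9.98008736e-01, -3.47496898e-02,  5.26405040e-02,
         4.24396283e-01],
       [-6.30757690e-02, -5.48435247e-01,  8.33810667e-01,
        -1.09746616e+00],
       [-1.04754173e-04, -8.35470669e-01, -5.49535030e-01,
         7.56958207e-01],
       [ 0.00000000e+00,  0.00000000e+00,  0.00000000e+00,
         1.00000000e+00]])}
```

```bash
cat > h.py <<'E'
from cell import arm
import numpy as np, cv2
from scipy.spatial.transform import Rotation as R
def w(name,px,z,cal=None):
    c=cal or arm.calibration(name);K,T=c["K"],c["T"]
    d=T[:3,:3]@np.linalg.solve(K,[px[0],px[1],1.]);o=T[:3,3]
    return o+d*(z-o[2])/d[2]
def proj(p,cal):
    q=np.linalg.inv(cal["T"])@np.r_[p,1];q=cal["K"]@q[:3];return q[:2]/q[2]
def pp(d): return np.array(d["point"])*[512,384]
E
python3 - <<'E'
from h import *
im=cv2.imread("pics/top0.png");cv2.imwrite("pics/top0b.png",cv2.resize(im,(800,600),interpolation=cv2.INTER_CUBIC))
for q,z in [("bed",.0),("pad",0),("mat",0),("console",0),("hex_mid",.015),("round1_mid",.01),("square1_mid",.01),("small_key_top",.052),("medium_key_top",.052),("large_key_top",.052),("ring_blank",.003),("steel_stub",.003),("tape",0),("graver",0)]:
    for d in arm.place_of("top",q): print(q,round(d["conf"],2),pp(d).round(1),w("top",pp(d),z).round(4)[:2])
E
```

```text
bed 0.9 [225.2 144.3] [0.618  0.0035]
bed 0.42 [351.2 210.4] [ 0.4416 -0.3267]
pad 0.67 [205.2 214.4] [0.4328 0.0554]
mat 0.62 [335.5 194.8] [ 0.4828 -0.2863]
mat 0.62 [323.2 207.8] [ 0.4488 -0.2533]
mat 0.56 [405.3 144.8] [ 0.6151 -0.4742]
console 0.7 [116.3 199.1] [0.4738 0.2881]
hex_mid 0.54 [104.3 225.9] [0.4038 0.3131]
hex_mid 0.48 [214.5 149. ] [0.6029 0.0306]
hex_mid 0.36 [110.1 175.2] [0.5351 0.3011]
round1_mid 0.62 [283.5 196.3] [ 0.4786 -0.149 ]
round1_mid 0.55 [332.1 156.2] [ 0.5836 -0.2775]
round1_mid 0.54 [355.9 124.7] [ 0.6674 -0.342 ]
square1_mid 0.63 [351.4 209.7] [ 0.443  -0.3252]
small_key_top 0.39 [107.  174.2] [0.5331 0.2978]
medium_key_top 0.51 [107.2 227.7] [0.3987 0.2943]
medium_key_top 0.28 [104.8 201.5] [0.4643 0.3018]
large_key_top 0.75 [105.7 202. ] [0.463  0.2996]
ring_blank 0.61 [323.9 231.9] [ 0.3858 -0.2537]
ring_blank 0.56 [356.7 158.6] [ 0.5781 -0.3436]
ring_blank 0.35 [339.7 197.5] [ 0.4754 -0.2967]
steel_stub 0.57 [322.9 234.3] [ 0.3795 -0.2511]
tape 0.56 [177.5 254.8] [0.3285 0.1267]
graver 0.9 [404.3 146.4] [ 0.6108 -0.4714]
```

View pics/top0b.png

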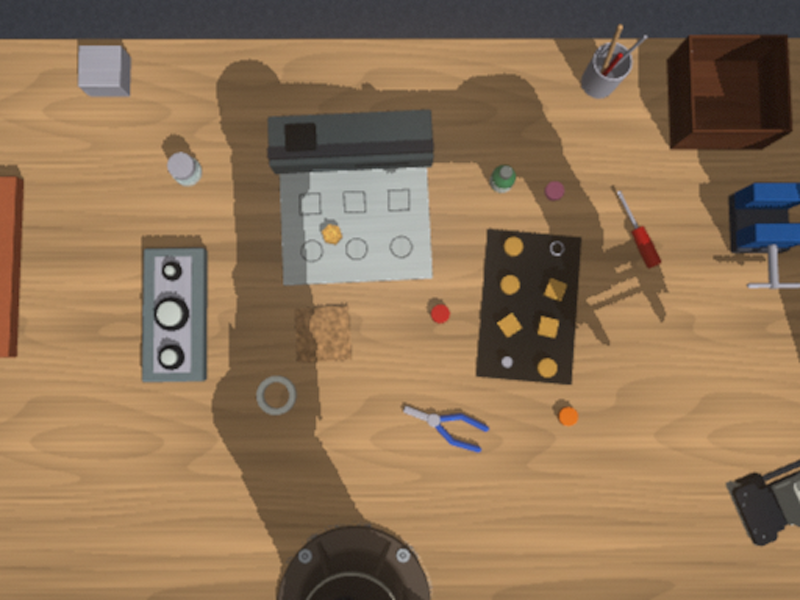

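The top view shows brass heads on the mat. Rounds are at (513,246), (510,285) and (547,368); squares are at (555,289), (509,324) and (548,327). The ring is at (557,248) and the stub at (507,362), and the hexagon is on the bed at (331,234). The red (440,313), pink (554,190) and orange (567,416) pieces lie off the mat and are look-alikes. The six brass-yellow ones on the mat are the ones meant. The keys, from the top down, are small (171,270), large (170,313) and medium (170,356).

Next I move above the mat for a close look.

move_arm --motion '[{"twist": 0.081},{"twist": 0.081},{"twist": 0.08},{"tx": 0.03,"ty": -0.035,"tz": -0.01},{"tx": 0.03,"ty": -0.035,"tz": -0.01},{"tx": 0.03,"ty": -0.035,"tz": -0.01},{"tx": 0.03,"ty": -0.035,"tz": -0.01},{"tx": 0.03,"ty": -0.035,"tz": -0.01},{"tx": 0.03,"ty": -0.035,"tz": -0.01},{"tx": 0.03,"ty": -0.035,"tz": -0.01},{"tx": 0.03,"ty": -0.035,"tz": 0},{}]' --gripper -1 --squeeze 25

```text
invalid input
```

```bash
python3 - <<'E'
from h import *
s=arm.observe();print(s["clock"],s["position"],s["ee_rot"],s["force"])
c=arm.calibration("wrist");print(c)
im=arm.get_image("wrist");cv2.imwrite("pics/w1.png",im[:,:,::-1])
t=cv2.imread("pics/top0.png")
a=cv2.resize(t[90:190,165:295],(790,600),interpolation=cv2.INTER_CUBIC);cv2.imwrite("pics/bedcrop.png",a)
E
```

```text
0.8 [ 0.23231112 -0.58024678  0.22676586] [3.08476109e+00 5.94448118e-01 6.03425534e-05] [-0.03235171  0.06117038 -0.87624212]
{'K': array([[316.2335769 ,   0.        , 255.90498127],
       [  0.        , 316.2335769 , 191.09572811],
       [  0.        ,   0.        ,   1.        ]]), 'T': array([[ 3.71732127e-01, -8.82633966e-01, -2.87702116e-01,
         3.12269588e-01],
       [-9.28339958e-01, -3.53558594e-01, -1.14809594e-01,
        -5.49337976e-01],
       [-3.84707905e-04,  3.09763785e-01, -9.50813467e-01,
         3.84320525e-01],
       [ 0.00000000e+00,  0.00000000e+00,  0.00000000e+00,
         1.00000000e+00]])}
```

View pics/w1.png

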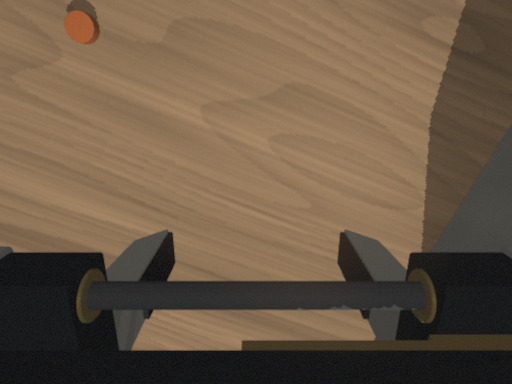

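View pics/bedcrop.png

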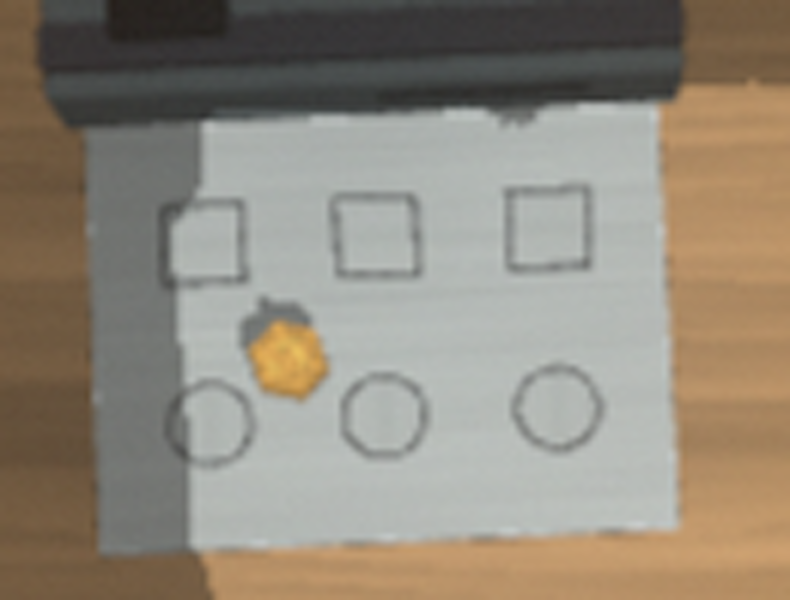

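The wrist view shows only the orange look-alike at (81,27). The bed crop shows squares at (204,243), (377,236) and (549,228), circles at (210,424), (385,416) and (559,408), and the hexagon at (288,358). The move call was refused, probably because of the empty row, so I'll fill in every row.

move_arm --motion '[{"tx": 0,"ty": 0,"tz": 0,"twist": 0.081},{"tx": 0,"ty": 0,"tz": 0,"twist": 0.081},{"tx": 0,"ty": 0,"tz": 0,"twist": 0.08},{"tx": 0.03,"ty": -0.035,"tz": -0.01,"twist": 0},{"tx": 0.03,"ty": -0.035,"tz": -0.01,"twist": 0},{"tx": 0.03,"ty": -0.035,"tz": -0.01,"twist": 0},{"tx": 0.03,"ty": -0.035,"tz": -0.01,"twist": 0},{"tx": 0.03,"ty": -0.035,"tz": -0.01,"twist": 0},{"tx": 0.03,"ty": -0.035,"tz": -0.01,"twist": 0},{"tx": 0.0,"ty": -0.035,"tz": -0.01,"twist": 0},{"tx": 0.0,"ty": -0.035,"tz": 0,"twist": 0}]' --gripper -1 --squeeze 25

```text
clock: 1.95
position: [0.4135, -0.2986, 0.2979]
ee_rot: [3.141, 0.004, 0.003]
force: [0.5, 0.0, 0.8]
width: 1.002
gripper_force: 0.0
```

```bash
python3 - <<'E'
from h import *
s=arm.observe();print(s["clock"],s["position"],s["ee_rot"],s["force"])
im=arm.get_image("wrist");cv2.imwrite("pics/w2.png",im[:,:,::-1])
P=[(204,243),(377,236),(549,228),(210,424),(385,416),(559,408)]
M=np.array([(40,75),(40,0),(40,-75),(-40,75),(-40,0),(-40,-75)])/1000
W=np.array([w("top",(165+a*130/790-.0,90+b/6),.008)[:2] for a,b in P])
A=[];b=[]
for (x,y),(X,Y) in zip(M,W): A+=[[x,-y,1,0],[y,x,0,1]];b+=[X,Y]
r=np.linalg.lstsq(np.array(A),np.array(b),rcond=None)[0]
print("bed yaw",np.degrees(np.arctan2(r[1],r[0])),"scale",np.hypot(r[0],r[1]),"org",r[2:],"res",(np.array(A)@r-b).round(4))
print("hex",w("top",(165+288*130/790,90+358/6),.02)[:2])
def blobs(im,name,z):
    h=cv2.cvtColor(im,cv2.COLOR_BGR2HSV);m=cv2.inRange(h,(12,130,90),(30,255,255))
    cs,_=cv2.findContours(m,0,2)
    for c in cs:
        if cv2.contourArea(c)>40:
            r=cv2.minAreaRect(c);mm=cv2.moments(c);p=(mm["m10"]/mm["m00"],mm["m01"]/mm["m00"])
            print(name,np.round(p,1),cv2.contourArea(c),np.round(r[1],1),round(r[2],1),w(name,p,z).round(4)[:2])
blobs(cv2.imread("pics/top0.png"),"top",.015)
E
```

```text
1.95 [ 0.41351534 -0.2986026   0.29793353] [3.14050086e+00 3.57763492e-03 3.09181541e-03] [0.48043843 0.03856846 0.82494406]
bed yaw 2.4614555348610248 scale 1.001341039352386 org [ 0.61658087 -0.00345746] res [-0.0002  0.0001  0.0002  0.0001  0.     -0.0003  0.     -0.0003 -0.
  0.0001 -0.0001  0.0002]
hex [0.60026058 0.03555121]
top [363.1 266.1] 138.5 [14.1 12.7] 45.0 [ 0.2979 -0.3512]
top [350. 235.] 118.0 [12. 12.] 90.0 [ 0.3775 -0.3192]
top [350.5 209. ] 133.5 [12.4 12.4] 14.0 [ 0.4445 -0.322 ]
top [325.8 207.7] 135.0 [12.5 12.2] 56.3 [ 0.4482 -0.2579]
top [354.9 185.1] 122.0 [11.9 12.3] 21.8 [ 0.5066 -0.3346]
top [326.  181.8] 113.0 [12. 12.] 90.0 [ 0.5156 -0.2597]
top [328.2 157.3] 113.5 [12. 12.] 90.0 [ 0.58   -0.2665]
top [211.9 149.6] 84.0 [11. 10.] 90.0 [0.6014 0.0372]
```

View pics/w2.png

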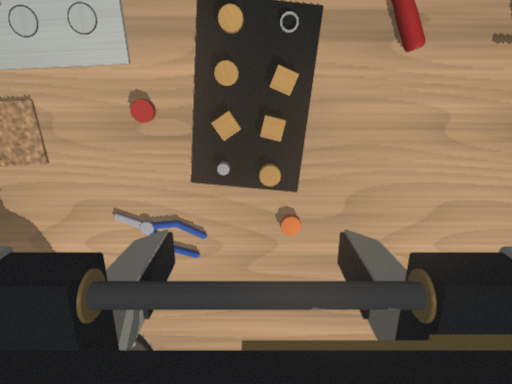

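The wrist view shows the mat layout clearly. Rounds are at (231,18), (226,73) and (270,175); squares are at (284,81), (227,126) and (273,128). The ring is at (289,22) and the stub at (223,169); red (143,110) and orange (291,226) are off the mat. All six of the meant ones are brass yellow and on the mat, which confirms the choice.

```bash
cat >> h.py <<'E'
def brass(im,name,cal,z=.017,minA=40):
    h=cv2.cvtColor(im,cv2.COLOR_RGB2HSV);m=cv2.inRange(h,(13,120,80),(30,255,255))
    out=[]
    for c in cv2.findContours(m,0,2)[0]:
        if cv2.contourArea(c)<minA: continue
        q=np.array([w(name,p[0],z,cal)[:2] for p in c]).astype(np.float32)*1000
        r=cv2.minAreaRect(q)
        mm=cv2.moments(q); 
        out.append((c.reshape(-1,2).mean(0).round(),np.array([mm["m10"]/mm["m00"],mm["m01"]/mm["m00"]]).round(1),round(cv2.contourArea(q)),np.round(r[0],1),np.round(r[1],1),round(r[2],1)))
    return out
E
python3 - <<'E'
from h import *
c=arm.calibration("wrist")
for b in brass(cv2.imread("pics/w2.png")[:,:,::-1].copy(),"wrist",c): print(*b)
c=arm.calibration("top")
t=cv2.imread("pics/top0.png")
k=t[200:235,85:130]
for q,px in [("small",(171,270)),("large",(170,313)),("med",(170,356))]:
    print(q,w("top",np.array(px)*.64,.05)[:2])
print("pad",w("top",np.array([324,332])*.64,.006)[:2])
E
```

```text
[270. 175.] [ 381.6 -311.8] 744 [ 381.6 -311.8] [32.6 30.2] 1.8
[272. 127.] [ 448.2 -314.4] 847 [ 448.3 -314.6] [30.5 30.7] 76.5
[227. 126.] [ 451.  -250.7] 872 [ 451.  -250.8] [30.5 30.9] 34.5
[283.  80.] [ 510.4 -327.7] 860 [ 510.4 -327.8] [30.5 30.6] 67.6
[226.  73.] [ 518.7 -252.3] 743 [ 518.8 -252.4] [30.4 31.3] 0.4
[231.  17.] [ 582.2 -259. ] 771 [ 582.4 -259.1] [32.8 30.9] 47.5
small [0.53687122 0.29237103]
large [0.46727687 0.29245101]
med [0.3983602  0.29093474]
pad [0.43753296 0.04927113]
```

```bash
python3 - <<'E'
from h import *
c=arm.calibration("wrist");print(c["T"][:3,3])
print("circ",w("wrist",(82,18),.008,c),"corner", w("wrist",(129,65),.008,c))
im=arm.get_image("top")
for b in brass(im,"top",arm.calibration("top")): print(*b)
cal=arm.calibration("top")
print(proj([.5798,-.0801,.008],cal), "tcp top px",proj(arm.observe()["position"],cal))
cv2.imwrite("pics/t2.png",cv2.resize(im[100:300,230:430],(600,600),interpolation=cv2.INTER_CUBIC))
E
```

```text
[ 0.49951434 -0.29272515  0.4552091 ]
circ [ 0.58266664 -0.07096268  0.008     ] corner [ 0.52773149 -0.12399846  0.008     ]
[362. 266.] [ 298.9 -347.9] 764 [ 300.  -347.6] [29.3 35.6] 66.7
[350. 238.] [ 370.6 -321.3] 356 [ 370.1 -320.5] [17.1 31.2] 26.0
[321. 209.] [ 447.5 -247.5] 305 [ 446.2 -245.2] [15.5 33.7] 89.1
[209. 211.] [432.6  51.7] 7207 [434.   50.8] [90.3 89.9] 3.3
[355. 185.] [ 506.7 -335.3] 947 [ 506.6 -335.5] [32.7 33.6] 67.8
[326. 183.] [ 515.3 -259.1] 801 [ 514.9 -259.3] [31.3 31.3] 89.8
[328. 156.] [ 579.8 -266.1] 809 [ 580.4 -265.7] [31.5 31.6] 89.8
[212. 150.] [601.1  36.9] 612 [601.2  36.8] [27.9 27.8] 45.3
[256.86102505 158.01570726] tcp top px [365.56354159 217.69567508]
```

View pics/t2.png

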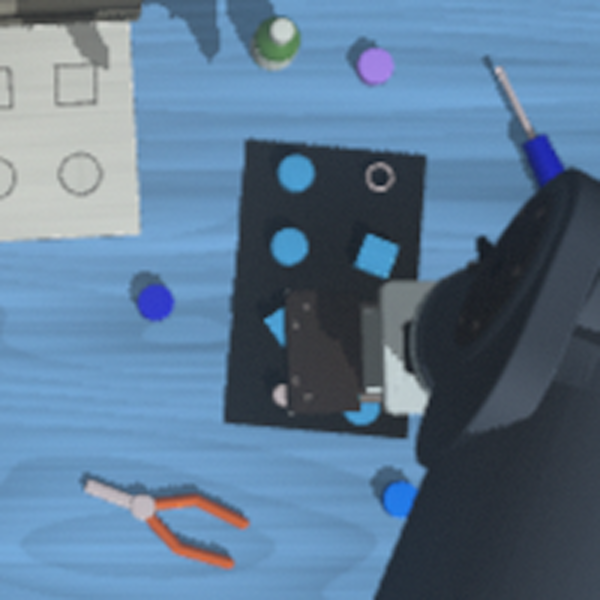

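```bash
python3 - <<'E'
from h import *
for i in range(3):
    c=arm.calibration("wrist");s=arm.observe();Rt=R.from_rotvec(s["ee_rot"])
    T=np.eye(4);T[:3,:3]=Rt.as_matrix();T[:3,3]=s["position"]
    print(proj(s["position"],c),(np.linalg.inv(T)@c["T"])[:3,3], (R.from_matrix(np.linalg.inv(T[:3,:3])@c["T"][:3,:3])).as_euler("zyx",degrees=True))
    arm.get_image("wrist")
E
```

```text
[255.13554714 250.18015711] [ 0.08603654  0.00048991 -0.15754706] [ 8.99942083e+01 -1.80559322e+01  2.32394088e-02]
[255.12625919 250.19929078] [ 0.0860532   0.00048106 -0.15757131] [ 8.99917885e+01 -1.80535401e+01  1.86165720e-02]
[255.21572358 250.23234313] [ 0.08606555  0.00043133 -0.15755239] [ 8.99868072e+01 -1.80541002e+01  1.97482990e-02]
```

```bash
python3 - <<'E'
from h import *
s=arm.observe();c=arm.calibration("wrist")
print(s["clock"],s["position"],c["T"][:3,3],R.from_rotvec(s["ee_rot"]).as_matrix().round(4))
im=arm.get_image("wrist")
for b in brass(im,"wrist",c): print(*b)
print("circ",w("wrist",(82,18),.008,c))
for b in brass(arm.get_image("top")[:,:,:],"top",arm.calibration("top")): print(*b[:2])
E
```

```text
2.2 [ 0.41196685 -0.30066843  0.29689814] [ 0.49797987 -0.30101696  0.45448797] [[ 1.e+00  4.e-04  2.e-04]
 [ 4.e-04 -1.e+00 -7.e-04]
 [ 2.e-04  7.e-04 -1.e+00]]
[268. 171.] [ 381.2 -318.9] 734 [ 381.8 -319.3] [31.  30.1] 0.1
[272. 126.] [ 448.2 -321.8] 846 [ 448.2 -321.9] [30.4 30.3] 76.1
[226. 124.] [ 451.2 -258.1] 874 [ 451.2 -258. ] [30.7 30.9] 34.1
[282.  78.] [ 510.2 -335.3] 859 [ 510.2 -335.4] [30.5 30.8] 67.7
[224.  70.] [ 519. -260.] 738 [ 519.4 -259.8] [30.3 31.2] 0.0
[228.  15.] [ 582.4 -267. ] 771 [ 582.6 -267. ] [32.6 30.8] 47.2
circ [ 0.58183269 -0.08196832  0.008     ]
[363. 266.] [ 297.9 -350.7]
[323. 207.] [ 448.1 -254.6]
[206. 211.] [433.1  51.3]
[355. 185.] [ 506.7 -335.4]
[326. 183.] [ 515.3 -259.1]
[328. 157.] [ 579.7 -266. ]
[212. 150.] [601.1  36.9]
```

move_arm --motion '[{"tx": 0.024,"ty": -0.042,"tz": 0,"twist": 0},{"tx": 0.024,"ty": -0.042,"tz": 0,"twist": 0},{"tx": 0.024,"ty": -0.042,"tz": 0,"twist": 0},{"tx": 0.024,"ty": -0.042,"tz": 0,"twist": 0},{"tx": 0.024,"ty": -0.042,"tz": 0,"twist": 0},{"tx": 0.024,"ty": -0.042,"tz": 0,"twist": 0},{"tx": 0.024,"ty": -0.042,"tz": 0,"twist": 0},{"tx": 0.024,"ty": -0.042,"tz": 0,"twist": 0},{"tx": 0,"ty": 0,"tz": 0.049,"twist": 0},{"tx": 0,"ty": 0,"tz": 0.049,"twist": 0},{"tx": 0,"ty": 0,"tz": 0.049,"twist": 0},{"tx": 0,"ty": 0,"tz": 0.049,"twist": 0}]'

```text
clock: 3.5
position: [0.6042, 0.0346, 0.0986]
ee_rot: [3.141, -0.002, 0.0]
force: [0.6, -0.3, -0.3]
width: 1.001
gripper_force: 0.0
```

move_arm --motion '[{"tx": 0,"ty": 0,"tz": 0,"twist": 0},{"tx": 0,"ty": 0,"tz": 0,"twist": 0},{"tx": 0,"ty": 0,"tz": 0,"twist": 0}]'

```text
clock: 3.8
position: [0.606, 0.0358, 0.1035]
ee_rot: [-3.141, 0.0, -0.006]
force: [0.0, -0.6, 1.4]
width: 1.0
gripper_force: 0.0
```

```bash
python3 - <<'E'
from h import *
s=arm.observe();c=arm.calibration("wrist")
print(s["clock"],s["position"],s["ee_rot"])
im=arm.get_image("wrist")
for b in brass(im,"wrist",c,.022): print(*b)
cv2.imwrite("pics/w3.png",im[:,:,::-1])
E
```

```text
3.8 [0.60604098 0.03583006 0.10345885] [-3.14113556e+00  4.46257110e-04 -6.36796727e-03]
[254. 203.] [604.2  36.2] 525 [605.2  36.7] [30.4 28.4] 16.4
```

View pics/w3.png

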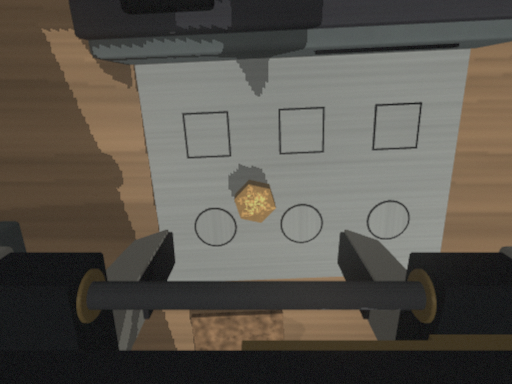

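The view shows the hexagon at (255,203), squares at (208,135), (301,130) and (397,126), and circles at (216,227), (302,223) and (388,220).

```bash
python3 - <<'E'
from h import *
c=arm.calibration("wrist")
im=cv2.imread("pics/w3.png")[:,:,::-1].copy()
P=[(208,135),(301,130),(397,126),(216,227),(302,223),(388,220)]
M=np.array([(40,75),(40,0),(40,-75),(-40,75),(-40,0),(-40,-75)])/1000
A=[];b=[]
for (x,y),p in zip(M,P):
    X,Y,_=w("wrist",p,.008,c); A+=[[x,-y,1,0],[y,x,0,1]];b+=[X,Y]
r=np.linalg.lstsq(np.array(A),np.array(b),rcond=None)[0]
print("bed yaw",np.degrees(np.arctan2(r[1],r[0])),"scale",np.hypot(r[0],r[1]),"org",r[2:],"res",(np.array(A)@r-b).round(4))
h=cv2.cvtColor(im,cv2.COLOR_RGB2HSV);m=cv2.inRange(h,(8,100,50),(35,255,255));m[:180]=0;m[226:]=0;m[:,:225]=0;m[:,285:]=0
m=cv2.morphologyEx(m,cv2.MORPH_CLOSE,np.ones((5,5)))
cc=max(cv2.findContours(m,0,2)[0],key=cv2.contourArea)
hu=cv2.convexHull(cc).reshape(-1,2)
q=np.array([w("wrist",p,.019,c)[:2] for p in hu])*1000
ang=np.arange(0,180,3);wd=[np.ptp(q@[np.cos(np.radians(a)),np.sin(np.radians(a))]) for a in ang]
print([(a,round(x,1)) for a,x in zip(ang,wd)]); print(q.mean(0),hu.tolist())
E
```

```text
bed yaw 2.6208662734534216 scale 0.9993788990302032 org [ 0.62062958 -0.0025039 ] res [ 0.0001  0.0004 -0.0004 -0.0006 -0.0001  0.0003  0.0002  0.     -0.0002
  0.0002  0.0004 -0.0003]
[(np.int64(0), np.float64(32.1)), (np.int64(3), np.float64(32.6)), (np.int64(6), np.float64(33.0)), (np.int64(9), np.float64(33.3)), (np.int64(12), np.float64(33.6)), (np.int64(15), np.float64(33.7)), (np.int64(18), np.float64(33.8)), (np.int64(21), np.float64(33.7)), (np.int64(24), np.float64(33.6)), (np.int64(27), np.float64(33.4)), (np.int64(30), np.float64(33.0)), (np.int64(33), np.float64(32.6)), (np.int64(36), np.float64(32.1)), (np.int64(39), np.float64(31.6)), (np.int64(42), np.float64(30.9)), (np.int64(45), np.float64(30.1)), (np.int64(48), np.float64(29.9)), (np.int64(51), np.float64(30.5)), (np.int64(54), np.float64(31.0)), (np.int64(57), np.float64(31.4)), (np.int64(60), np.float64(31.9)), (np.int64(63), np.float64(32.3)), (np.int64(66), np.float64(32.6)), (np.int64(69), np.float64(32.8)), (np.int64(72), np.float64(32.9)), (np.int64(75), np.float64(33.0)), (np.int64(78), np.float64(32.9)), 
[... 656 characters left out ...]
, (np.int64(138), np.float64(34.0)), (np.int64(141), np.float64(33.9)), (np.int64(144), np.float64(33.8)), (np.int64(147), np.float64(33.5)), (np.int64(150), np.float64(33.2)), (np.int64(153), np.float64(32.8)), (np.int64(156), np.float64(32.4)), (np.int64(159), np.float64(31.9)), (np.int64(162), np.float64(31.3)), (np.int64(165), np.float64(30.6)), (np.int64(168), np.float64(30.0)), (np.int64(171), np.float64(30.7)), (np.int64(174), np.float64(31.2)), (np.int64(177), np.float64(31.7))]
[603.57145884  38.10780619] [[250, 184], [255, 185], [269, 188], [273, 200], [274, 204], [274, 208], [261, 221], [258, 221], [243, 218], [241, 217], [240, 215], [235, 201], [235, 198], [237, 195], [248, 184]]
```

move_arm --motion '[{"tx": -0.002,"ty": -0.001,"tz": 0,"twist": 0},{"tx": 0,"ty": 0,"tz": 0,"twist": -0.067},{"tx": 0,"ty": 0,"tz": 0,"twist": -0.067},{"tx": 0,"ty": 0,"tz": 0,"twist": -0.066},{"tx": 0,"ty": 0,"tz": 0.03,"twist": 0},{"tx": 0,"ty": 0,"tz": 0.03,"twist": 0},{"tx": 0,"ty": 0,"tz": 0.02,"twist": 0},{"tx": 0,"ty": 0,"tz": 0.008,"twist": 0},{"tx": 0,"ty": 0,"tz": 0,"twist": 0},{"tx": 0,"ty": 0,"tz": 0,"twist": 0}]'

```text
clock: 4.85
position: [0.6029, 0.0372, 0.0142]
ee_rot: [3.103, 0.492, 0.003]
force: [-0.5, -1.5, -0.5]
width: 1.0
gripper_force: 0.0
```

move_arm --motion '[{"tx": 0,"ty": 0,"tz": 0,"twist": 0},{"tx": 0,"ty": 0,"tz": 0,"twist": 0},{"tx": 0,"ty": 0,"tz": 0,"twist": 0},{"tx": 0,"ty": 0,"tz": 0,"twist": 0},{"tx": 0,"ty": 0,"tz": 0,"twist": 0},{"tx": 0,"ty": 0,"tz": 0,"twist": 0},{"tx": 0,"ty": 0,"tz": 0,"twist": 0},{"tx": 0,"ty": 0,"tz": 0,"twist": 0}]' --gripper 1 --squeeze 25

```text
clock: 5.65
position: [0.6019, 0.037, 0.0127]
ee_rot: [3.103, 0.492, -0.0]
force: [0.1, 0.4, -0.3]
width: 0.359
gripper_force: 0.0
```

move_arm --motion '[{"tx": 0,"ty": 0,"tz": 0,"twist": 0},{"tx": 0,"ty": 0,"tz": 0,"twist": 0},{"tx": 0,"ty": 0,"tz": 0,"twist": 0},{"tx": 0,"ty": 0,"tz": -0.02,"twist": 0},{"tx": 0,"ty": 0,"tz": -0.03,"twist": 0}]'

```text
clock: 6.15
position: [0.6003, 0.0367, 0.0615]
ee_rot: [-3.103, -0.493, 0.006]
force: [0.5, 0.2, 0.1]
width: 0.325
gripper_force: 25.0
```

move_arm --motion '[{"tx": -0.031,"ty": -0.013,"tz": 0,"twist": 0},{"tx": -0.031,"ty": -0.013,"tz": 0,"twist": 0},{"tx": -0.031,"ty": -0.013,"tz": 0,"twist": 0},{"tx": -0.031,"ty": -0.013,"tz": 0,"twist": 0},{"tx": -0.03,"ty": -0.013,"tz": 0,"twist": 0},{"tx": 0,"ty": 0,"tz": 0,"twist": 0},{"tx": 0,"ty": 0,"tz": 0,"twist": 0}]'

```text
clock: 6.85
position: [0.4353, 0.0511, 0.063]
ee_rot: [3.102, 0.493, 0.001]
force: [0.8, 0.1, -0.9]
width: 0.327
gripper_force: 25.0
```

```bash
python3 - <<'E'
from h import *
s=arm.observe();c=arm.calibration("wrist")
print(s["clock"],s["position"],s["ee_rot"],s["width"],s["gripper_force"])
im=arm.get_image("wrist")
for b in brass(im,"wrist",c,.05): print(*b)
for d in arm.place_of("wrist","pad"): print(d["conf"],pp(d),w("wrist",pp(d),0,c))
cv2.imwrite("pics/w4.png",im[:,:,::-1])
E
```

```text
6.85 [0.43526527 0.05114319 0.06301705] [3.10241713e+00 4.93199663e-01 8.44022006e-04] 0.32653103272882394 24.999837891664356
[260. 244.] [427.9  48. ] 1140 [429.3  48. ] [43.2 34.1] 16.5
0.73 [255.488  207.0144] [0.43685792 0.05106203 0.        ]
```

View pics/w4.png

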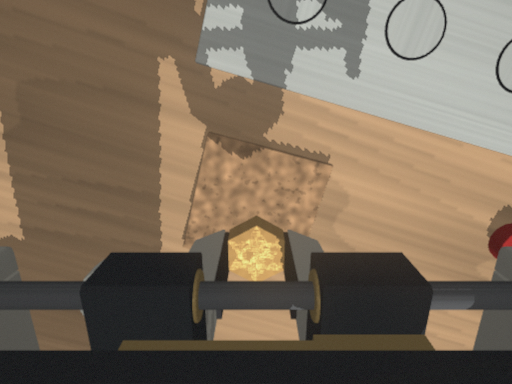

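The hexagon is firmly held above the pad at (257,250), so I'll lower and release it, then go over round 1.

move_arm --motion '[{"tx": 0.002,"ty": 0,"tz": 0.02,"twist": 0},{"tx": 0,"ty": 0,"tz": 0.02,"twist": 0},{"tx": 0,"ty": 0,"tz": 0.011,"twist": 0},{"tx": 0,"ty": 0,"tz": 0,"twist": 0},{"tx": 0,"ty": 0,"tz": 0,"twist": 0},{"tx": 0,"ty": 0,"tz": 0,"twist": 0}]'

```text
clock: 7.55
position: [0.4377, 0.0518, 0.012]
ee_rot: [-3.103, -0.492, -0.001]
force: [-0.4, 0.4, -0.5]
width: 0.323
gripper_force: 25.0
```

move_arm --motion '[{"tx": 0,"ty": 0,"tz": 0,"twist": 0},{"tx": 0,"ty": 0,"tz": 0,"twist": 0},{"tx": 0,"ty": 0,"tz": 0,"twist": 0},{"tx": 0,"ty": 0,"tz": -0.02,"twist": 0},{"tx": 0,"ty": 0,"tz": -0.04,"twist": 0},{"tx": 0,"ty": 0,"tz": -0.04,"twist": 0}]' --gripper 0

```text
clock: 8.15
position: [0.4364, 0.0517, 0.1126]
ee_rot: [-3.102, -0.493, 0.003]
force: [1.2, 0.1, 0.8]
width: 0.5
gripper_force: 0.0
```

move_arm --motion '[{"tx": 0,"ty": 0,"tz": 0,"twist": 0.067},{"tx": 0,"ty": 0,"tz": 0,"twist": 0.067},{"tx": 0,"ty": 0,"tz": 0,"twist": 0.066},{"tx": -0.007,"ty": 0.046,"tz": 0,"twist": 0},{"tx": -0.007,"ty": 0.046,"tz": 0,"twist": 0},{"tx": -0.007,"ty": 0.046,"tz": 0,"twist": 0},{"tx": -0.007,"ty": 0.046,"tz": 0,"twist": 0},{"tx": -0.007,"ty": 0.046,"tz": 0,"twist": 0},{"tx": -0.007,"ty": 0.046,"tz": 0,"twist": 0},{"tx": -0.007,"ty": 0.046,"tz": 0,"twist": 0},{"tx": -0.005,"ty": 0.046,"tz": 0,"twist": 0}]'

```text
clock: 9.25
position: [0.3826, -0.3182, 0.112]
ee_rot: [3.141, 0.001, 0.0]
force: [1.4, -0.4, 0.1]
width: 0.501
gripper_force: 0.0
```

move_arm --motion '[{"tx": 0,"ty": 0,"tz": 0,"twist": 0},{"tx": 0,"ty": 0,"tz": 0,"twist": 0},{"tx": 0,"ty": 0,"tz": 0,"twist": 0}]'

```text
clock: 9.55
position: [0.3836, -0.315, 0.1116]
ee_rot: [-3.141, -0.003, 0.0]
force: [0.6, 1.2, -0.7]
width: 0.501
gripper_force: 0.0
```

```bash
cat > look.py <<'E'
from h import *
s=arm.observe();c=arm.calibration("wrist")
print(s["clock"],s["position"].round(4),s["ee_rot"].round(3),round(s["width"]*92,1),s["gripper_force"])
im=arm.get_image("wrist")
cv2.imwrite("pics/wl.png",im[:,:,::-1])
for b in brass(im,"wrist",c): print(b[0],b[1],b[2],b[4],b[5])
E
python3 look.py; python3 - <<'E'
from h import *
for b in brass(arm.get_image("top"),"top",arm.calibration("top")): print(*b[:3])
E
```

```text
9.55 [ 0.3836 -0.315   0.1116] [-3.141e+00 -3.000e-03  0.000e+00] 46.1 0.0
[291. 273.] [ 308.2 -347.1] 182 [15.8 17.5] 0.2
[261. 196.] [ 381.8 -319.1] 777 [32.8 30.9] 25.0
[266. 117.] [ 448. -322.] 858 [30.1 30. ] 76.6
[185. 111.] [ 451.3 -258.6] 904 [30.2 31.6] 34.2
[284.  30.] [ 509.6 -335.3] 891 [30.1 31.2] 67.6
[182.  23.] [ 516.3 -260.7] 680 [26.2 32.1] 0.1
[361. 267.] [ 296.1 -344.2] 513
[350. 208.] [ 444.9 -321.4] 881
[326. 208.] [ 448.  -257.4] 921
[205. 210.] [432.4  50.2] 6968
[355. 185.] [ 506.7 -335.4] 943
[326. 182.] [ 515.2 -259. ] 777
[328. 157.] [ 579.9 -265.8] 774
```

move_arm --motion '[{"tx": -0.002,"ty": 0.003,"tz": 0.03,"twist": 0},{"tx": 0,"ty": 0,"tz": 0.03,"twist": 0},{"tx": 0,"ty": 0,"tz": 0.03,"twist": 0},{"tx": 0,"ty": 0,"tz": 0.0145,"twist": 0},{"tx": 0,"ty": 0,"tz": 0,"twist": 0},{"tx": 0,"ty": 0,"tz": 0,"twist": 0}]'

```text
clock: 10.25
position: [0.382, -0.3186, 0.0076]
ee_rot: [-3.141, -0.003, 0.0]
force: [0.2, 0.0, 0.1]
width: 0.496
gripper_force: 0.0
```

move_arm --motion '[{"tx": 0,"ty": 0,"tz": 0,"twist": 0},{"tx": 0,"ty": 0,"tz": 0,"twist": 0},{"tx": 0,"ty": 0,"tz": 0,"twist": 0},{"tx": 0,"ty": 0,"tz": 0,"twist": 0},{"tx": 0,"ty": 0,"tz": 0,"twist": 0},{"tx": 0,"ty": 0,"tz": 0,"twist": 0}]' --gripper 1

```text
clock: 10.85
position: [0.3822, -0.3196, 0.0082]
ee_rot: [3.141, 0.001, 0.002]
force: [-0.2, 1.8, 7.9]
width: 0.333
gripper_force: 25.0
```

move_arm --motion '[{"tx": 0,"ty": 0,"tz": -0.02,"twist": 0},{"tx": 0,"ty": 0,"tz": -0.04,"twist": 0},{"tx": 0.029,"ty": -0.034,"tz": 0,"twist": 0},{"tx": 0.029,"ty": -0.034,"tz": 0,"twist": 0},{"tx": 0.029,"ty": -0.034,"tz": 0,"twist": 0},{"tx": 0.029,"ty": -0.034,"tz": 0,"twist": 0},{"tx": 0.029,"ty": -0.034,"tz": 0,"twist": 0},{"tx": 0.029,"ty": -0.034,"tz": 0,"twist": 0},{"tx": 0.0286,"ty": -0.0357,"tz": 0,"twist": 0},{"tx": 0,"ty": 0,"tz": 0,"twist": 0},{"tx": 0,"ty": 0,"tz": 0,"twist": 0},{"tx": 0,"ty": 0,"tz": 0,"twist": 0}]'

```text
clock: 12.05
position: [0.5831, -0.0807, 0.0671]
ee_rot: [3.141, -0.001, -0.001]
force: [-0.6, 0.1, -0.9]
width: 0.335
gripper_force: 25.0
```

```bash
python3 look.py
```

```text
12.05 [ 0.5831 -0.0807  0.0671] [ 3.141e+00 -1.000e-03 -1.000e-03] 30.8 24.99970704317093
[466. 345.] [ 466.1 -255.1] 57 [ 9.1 12.1] 12.0
[484. 273.] [ 534. -254.] 74 [11.8 10.4] 90.0
[255. 254.] [547.1 -79.7] 1163 [40.5 37.7] 90.0
[504. 204.] [ 582.2 -257.1] 274 [35.5 12.5] 14.1
```

View pics/wl.png

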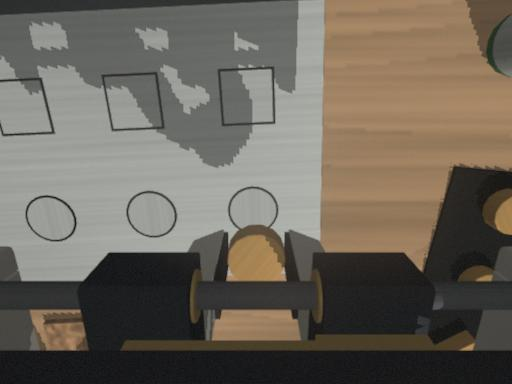

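The circle mark (252,210) shows behind the held disc (257,254). I'll work out the disc's offset in the hand.

```bash
cat > hand.py <<'E'
# position of held/low piece rel. to TCP: leading edge and lateral extent in tool frame; arg: top height above TCP
from h import *
import sys
dz=float(sys.argv[1]);s=arm.observe();c=arm.calibration("wrist")
im=arm.get_image("wrist");h=cv2.cvtColor(im,cv2.COLOR_RGB2HSV);m=cv2.inRange(h,(10,110,60),(32,255,255))
m[:,:215]=0;m[:,300:]=0;m[:215]=0;m[284:]=0
cc=max(cv2.findContours(m,0,2)[0],key=cv2.contourArea).reshape(-1,2)
Rt=R.from_rotvec(s["ee_rot"]).as_matrix()
q=np.array([(Rt.T@(w("wrist",p,s["position"][2]+dz,c)-s["position"]))[:2] for p in cc])*1000
print("tool frame mm: x max",q[:,0].max().round(1),"y",q[:,1].min().round(1),q[:,1].max().round(1),"rows",cc[:,1].min(),cc[:,1].max())
p=cc[(cc[:,1]<270)];qq=q[cc[:,1]<270].astype(np.float32);print("circ",cv2.minEnclosingCircle(qq), "n",len(qq))
print(q[cc[:,1]<283][:: max(1,len(q)//25)].round(1).tolist())
E
python3 hand.py .0094
```

```text
tool frame mm: x max 13.9 y -14.9 15.3 rows 235 280
circ ((-0.6280573010444641, 0.2549278736114502), 15.19759464263916) n 78
[[13.9, -4.2], [12.8, -5.2], [12.2, -6.8], [11.6, -8.3], [9.9, -10.5], [8.7, -11.5], [6.4, -13.1], [4.1, -13.7], [-0.1, -14.9], [-1.9, -14.4], [-5.6, -13.4], [-8.6, -11.9], [-10.5, -11.4], [-13.0, -8.7], [-10.5, 11.8], [-7.4, 13.9], [-4.3, 14.4], [-1.3, 15.3], [3.5, 14.7], [5.2, 13.6], [6.4, 13.0], [7.6, 12.0], [8.7, 10.4], [7.6, 11.4], [8.2, 9.3], [9.9, 7.8], [11.0, 7.2], [11.0, 7.2], [10.5, 6.7], [12.2, 4.6], [12.8, 5.1]]
```

```bash
python3 - <<'E'
from h import *
s=arm.observe();c=arm.calibration("wrist");print(s["position"])
for p in [(253,210),(151.5,214.5),(51,219),(246.5,96.5)]:print(w("wrist",p,.008,c).round(4))
E
```

```text
[ 0.58307712 -0.08120463  0.0672433 ]
[ 0.5838 -0.0795  0.008 ]
[ 0.5803 -0.0045  0.008 ]
[0.5769 0.0705 0.008 ]
[ 0.6638 -0.0756  0.008 ]
```

move_arm --motion '[{"tx": 0.0013,"ty": -0.0015,"tz": 0.02,"twist": 0},{"tx": 0,"ty": 0,"tz": 0.02,"twist": 0},{"tx": 0,"ty": 0,"tz": 0.014,"twist": 0},{"tx": 0,"ty": 0,"tz": 0,"twist": 0},{"tx": 0,"ty": 0,"tz": 0,"twist": 0},{"tx": 0,"ty": 0,"tz": 0,"twist": 0}]'

```text
clock: 12.75
position: [0.5854, -0.0784, 0.0137]
ee_rot: [3.141, -0.0, 0.001]
force: [0.6, 0.4, -1.3]
width: 0.341
gripper_force: 25.0
```

move_arm --motion '[{"tx": 0,"ty": 0,"tz": 0,"twist": 0},{"tx": 0,"ty": 0,"tz": 0,"twist": 0},{"tx": 0,"ty": 0,"tz": 0,"twist": 0},{"tx": 0,"ty": 0,"tz": -0.02,"twist": 0},{"tx": 0,"ty": 0,"tz": -0.035,"twist": 0},{"tx": 0,"ty": 0,"tz": -0.035,"twist": 0},{"tx": -0.016,"ty": 0.045,"tz": 0,"twist": 0},{"tx": -0.016,"ty": 0.045,"tz": 0,"twist": 0},{"tx": -0.017,"ty": 0.045,"tz": 0,"twist": 0},{"tx": -0.017,"ty": 0.045,"tz": 0,"twist": 0},{"tx": 0,"ty": 0,"tz": 0,"twist": 0},{"tx": 0,"ty": 0,"tz": 0,"twist": 0}]' --gripper 0

```text
clock: 13.95
position: [0.5186, -0.2596, 0.1033]
ee_rot: [3.141, -0.004, 0.0]
force: [0.3, 0.6, -0.0]
width: 0.499
gripper_force: 0.0
```

```bash
python3 look.py
```

```text
13.95 [ 0.5186 -0.2596  0.1033] [ 3.141 -0.004  0.   ] 45.9 0.0
[253. 261.] [ 456. -258.] 911 [35.  32.7] 33.5
[345. 206.] [ 512.1 -334. ] 981 [33.7 31.5] 67.9
[256. 195.] [ 520.6 -259.8] 794 [31.1 32.8] 89.8
[ 15. 114.] [582.7 -72.9] 279 [21.1 30.2] 75.8
[265. 117.] [ 583.5 -266.7] 740 [30.8 31. ] 44.9
```

move_arm --motion '[{"tx": 0.0015,"ty": 0,"tz": 0.03,"twist": 0},{"tx": 0,"ty": 0,"tz": 0.03,"twist": 0},{"tx": 0,"ty": 0,"tz": 0.03,"twist": 0},{"tx": 0,"ty": 0,"tz": 0.006,"twist": 0},{"tx": 0,"ty": 0,"tz": 0,"twist": 0},{"tx": 0,"ty": 0,"tz": 0,"twist": 0}]'

```text
clock: 14.6
position: [0.5221, -0.2575, 0.0085]
ee_rot: [3.141, 0.003, 0.003]
force: [0.6, 0.4, -0.3]
width: 0.5
gripper_force: 0.0
```

move_arm --motion '[{"tx": 0,"ty": 0,"tz": 0,"twist": 0},{"tx": 0,"ty": 0,"tz": 0,"twist": 0},{"tx": 0,"ty": 0,"tz": 0,"twist": 0},{"tx": 0,"ty": 0,"tz": 0,"twist": 0},{"tx": 0,"ty": 0,"tz": 0,"twist": 0},{"tx": 0,"ty": 0,"tz": 0,"twist": 0}]' --gripper 1

```text
clock: 15.2
position: [0.5216, -0.2584, 0.0084]
ee_rot: [3.141, 0.001, 0.003]
force: [-0.9, 0.4, 7.2]
width: 0.336
gripper_force: 25.0
```

move_arm --motion '[{"tx": 0,"ty": 0,"tz": -0.02,"twist": 0},{"tx": 0,"ty": 0,"tz": -0.04,"twist": 0},{"tx": 0.01,"ty": -0.0425,"tz": 0,"twist": 0},{"tx": 0.01,"ty": -0.0425,"tz": 0,"twist": 0},{"tx": 0.01,"ty": -0.0425,"tz": 0,"twist": 0},{"tx": 0.01,"ty": -0.0425,"tz": 0,"twist": 0},{"tx": 0.01,"ty": -0.0425,"tz": 0,"twist": 0},{"tx": 0.0105,"ty": -0.043,"tz": 0,"twist": 0},{"tx": 0,"ty": 0,"tz": 0,"twist": 0},{"tx": 0,"ty": 0,"tz": 0,"twist": 0},{"tx": 0,"ty": 0,"tz": 0,"twist": 0}]'

```text
clock: 16.3
position: [0.5808, -0.0039, 0.0672]
ee_rot: [3.141, -0.001, -0.001]
force: [0.5, -1.4, -1.4]
width: 0.334
gripper_force: 25.0
```

```bash
python3 look.py; python3 hand.py .0094 | head -2
```

```text
16.3 [ 0.5808 -0.0039  0.0672] [ 3.141e+00 -1.000e-03 -1.000e-03] 30.8 24.99914914369583
[255. 256.] [544.5  -3. ] 1153 [41.1 36.9] 89.9
[363. 210.] [581.5 -80.2] 651 [29.7 29. ] 90.0
tool frame mm: x max 13.4 y -15.0 15.3 rows 236 280
circ ((-1.3120371103286743, 0.17736761271953583), 15.216180801391602) n 61
```

move_arm --motion '[{"tx": 0.001,"ty": 0,"tz": 0.02,"twist": 0},{"tx": 0,"ty": 0,"tz": 0.02,"twist": 0},{"tx": 0,"ty": 0,"tz": 0.014,"twist": 0},{"tx": 0,"ty": 0,"tz": 0,"twist": 0},{"tx": 0,"ty": 0,"tz": 0,"twist": 0},{"tx": 0,"ty": 0,"tz": 0,"twist": 0}]'

```text
clock: 17.0
position: [0.5823, -0.0029, 0.0135]
ee_rot: [3.141, 0.0, 0.0]
force: [-0.2, -0.3, -1.3]
width: 0.342
gripper_force: 25.0
```

move_arm --motion '[{"tx": 0,"ty": 0,"tz": 0,"twist": 0},{"tx": 0,"ty": 0,"tz": 0,"twist": 0},{"tx": 0,"ty": 0,"tz": 0,"twist": 0},{"tx": 0,"ty": 0,"tz": -0.02,"twist": 0},{"tx": 0,"ty": 0,"tz": -0.035,"twist": 0},{"tx": 0,"ty": 0,"tz": -0.035,"twist": 0},{"tx": 0,"ty": 0.044,"tz": 0,"twist": 0},{"tx": 0,"ty": 0.044,"tz": 0,"twist": 0},{"tx": 0,"ty": 0.044,"tz": 0,"twist": 0},{"tx": 0,"ty": 0.044,"tz": 0,"twist": 0},{"tx": 0,"ty": 0.044,"tz": 0,"twist": 0},{"tx": 0.0015,"ty": 0.0425,"tz": 0,"twist": 0}]' --gripper 0

```text
clock: 18.2
position: [0.5834, -0.2671, 0.1035]
ee_rot: [3.141, 0.001, 0.0]
force: [0.4, 0.6, 0.7]
width: 0.502
gripper_force: 0.0
```

move_arm --motion '[{"tx": 0,"ty": 0,"tz": 0,"twist": 0},{"tx": 0,"ty": 0,"tz": 0,"twist": 0},{"tx": 0,"ty": 0,"tz": 0,"twist": 0}]'

```text
clock: 18.5
position: [0.584, -0.2635, 0.1032]
ee_rot: [-3.141, -0.003, 0.0]
force: [0.5, -0.2, 1.3]
width: 0.501
gripper_force: 0.0
```

```bash
python3 look.py
```

```text
18.5 [ 0.584  -0.2635  0.1032] [-3.141e+00 -3.000e-03  0.000e+00] 46.1 0.0
[307. 325.] [ 452.9 -312.8] 413 [36.4 19.1] 11.6
[251. 324.] [ 456.5 -257.8] 1022 [37.3 35. ] 32.1
[ 33. 194.] [582.9 -78.6] 867 [31.5 38.4] 37.2
[259. 195.] [ 584.5 -266.7] 767 [32.8 30.4] 0.2
```

move_arm --motion '[{"tx": 0.0005,"ty": 0.002,"tz": 0.03,"twist": 0},{"tx": 0,"ty": 0,"tz": 0.03,"twist": 0},{"tx": 0,"ty": 0,"tz": 0.03,"twist": 0},{"tx": 0,"ty": 0,"tz": 0.006,"twist": 0},{"tx": 0,"ty": 0,"tz": 0,"twist": 0},{"tx": 0,"ty": 0,"tz": 0,"twist": 0}]'

```text
clock: 19.15
position: [0.5855, -0.2667, 0.0087]
ee_rot: [3.141, 0.002, 0.003]
force: [-0.2, -0.7, 0.2]
width: 0.501
gripper_force: 0.0
```

move_arm --motion '[{"tx": 0,"ty": 0,"tz": 0,"twist": 0},{"tx": 0,"ty": 0,"tz": 0,"twist": 0},{"tx": 0,"ty": 0,"tz": 0,"twist": 0},{"tx": 0,"ty": 0,"tz": 0,"twist": 0},{"tx": 0,"ty": 0,"tz": 0,"twist": 0},{"tx": 0,"ty": 0,"tz": 0,"twist": 0}]' --gripper 1

```text
clock: 19.75
position: [0.5851, -0.2673, 0.0084]
ee_rot: [3.141, 0.001, 0.003]
force: [-0.7, 0.7, 6.7]
width: 0.341
gripper_force: 25.0
```

move_arm --motion '[{"tx": 0,"ty": 0,"tz": -0.02,"twist": 0},{"tx": 0,"ty": 0,"tz": -0.04,"twist": 0},{"tx": 0,"ty": -0.042,"tz": 0,"twist": 0},{"tx": 0,"ty": -0.042,"tz": 0,"twist": 0},{"tx": 0,"ty": -0.042,"tz": 0,"twist": 0},{"tx": 0,"ty": -0.042,"tz": 0,"twist": 0},{"tx": 0,"ty": -0.042,"tz": 0,"twist": 0},{"tx": 0,"ty": -0.042,"tz": 0,"twist": 0},{"tx": 0,"ty": -0.042,"tz": 0,"twist": 0},{"tx": -0.0065,"ty": -0.043,"tz": 0,"twist": 0},{"tx": 0,"ty": 0,"tz": 0,"twist": 0},{"tx": 0,"ty": 0,"tz": 0,"twist": 0}]'

```text
clock: 20.95
position: [0.5774, 0.0715, 0.0674]
ee_rot: [-3.141, -0.006, -0.0]
force: [0.7, 0.3, -0.8]
width: 0.334
gripper_force: 25.0
```

```bash
python3 look.py; python3 hand.py .0094 | head -2
```

```text
20.95 [0.5774 0.0715 0.0674] [-3.141 -0.006 -0.   ] 30.7 24.999673068523407
[259. 255.] [541.7  72.4] 1177 [37.7 41.2] 0.2
[362. 214.] [577.9  -4.7] 682 [29.1 30.5] 0.2
[415. 203.] [587.8 -41.6] 701 [29.7 30.5] 8.1
tool frame mm: x max 14.5 y -14.9 15.4 rows 234 280
circ ((-0.36247751116752625, 0.3193728029727936), 15.321353912353516) n 67
```

The disc at mark -75 has been knocked aside and now sits near (588,-42). I'll place this one first, then look.

move_arm --motion '[{"tx": 0,"ty": 0.001,"tz": 0.02,"twist": 0},{"tx": 0,"ty": 0,"tz": 0.02,"twist": 0},{"tx": 0,"ty": 0,"tz": 0.014,"twist": 0},{"tx": 0,"ty": 0,"tz": 0,"twist": 0},{"tx": 0,"ty": 0,"tz": 0,"twist": 0},{"tx": 0,"ty": 0,"tz": 0,"twist": 0}]'

```text
clock: 21.65
position: [0.5779, 0.0686, 0.0136]
ee_rot: [3.142, -0.0, 0.001]
force: [-0.1, 0.1, -1.0]
width: 0.336
gripper_force: 25.0
```

move_arm --motion '[{"tx": 0,"ty": 0,"tz": 0,"twist": 0},{"tx": 0,"ty": 0,"tz": 0,"twist": 0},{"tx": 0,"ty": 0,"tz": 0,"twist": 0},{"tx": 0,"ty": 0,"tz": -0.02,"twist": 0},{"tx": 0,"ty": 0,"tz": -0.04,"twist": 0},{"tx": 0,"ty": 0,"tz": -0.04,"twist": 0},{"tx": 0.005,"ty": 0.04,"tz": 0,"twist": 0},{"tx": 0.005,"ty": 0.04,"tz": 0,"twist": 0},{"tx": 0,"ty": 0.032,"tz": 0,"twist": 0},{"tx": 0,"ty": 0,"tz": 0,"twist": 0},{"tx": 0,"ty": 0,"tz": 0,"twist": 0},{"tx": 0,"ty": 0,"tz": 0,"twist": 0}]' --gripper 0

```text
clock: 22.85
position: [0.5877, -0.0415, 0.1133]
ee_rot: [-3.141, -0.003, -0.0]
force: [0.3, -0.9, -0.5]
width: 0.502
gripper_force: 0.0
```

```bash
python3 look.py; python3 -c "
from h import *
print(arm.observe()['joints'].round(2))"
```

```text
22.85 [ 0.5877 -0.0415  0.1133] [-3.141e+00 -3.000e-03 -0.000e+00] 46.2 0.0
[469. 326.] [ 451.3 -251.4] 512 [39.6 20.7] 0.1
[256. 203.] [579.  -40.9] 76 [13.1 18.3] 46.7
[127. 209.] [574.5  69.8] 690 [30.3 29.6] 39.8
[207. 200.] [576.8  -3.5] 573 [28.8 28.8] 41.2
[246. 193.] [588.6 -31.8] 143 [15.8 20.6] 46.7
[ 0.05  0.5  -0.09  1.79  0.06  0.86 -1.64]
```

View pics/wl.png

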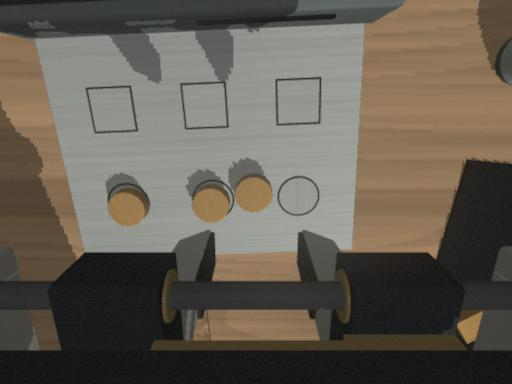

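R1 is at (254,194), next to R2 at (210,203), while its own mark at (299,196) is empty; R3 is at (128,206). The gap to R2 is too small for a finger, so I'll grip R1 along x with the tool turned 90°.

```bash
sed -i 's/(13,120,80)/(10,120,60)/' h.py; python3 - <<'E'
from h import *
c=arm.calibration("wrist");im=cv2.imread("pics/wl.png")[:,:,::-1].copy()
for b in brass(im,"wrist",c,.022,200): print(*b)
print(w("wrist",(254,194),.022,c),w("wrist",(299,196),.008,c),w("wrist",(214,200),.008,c))
E
```

```text
[469. 324.] [ 458.1 -246.2] 592 [ 456.1 -245.2] [38.8 20.3] 0.1
[127. 209.] [576.4  67.8] 663 [576.4  68.2] [29.7 29. ] 39.8
[207. 200.] [578.7  -4. ] 551 [579.9  -3.6] [28.2 28.3] 41.2
[ 0.59012429 -0.03997333  0.022     ] [ 0.58369428 -0.07941002  0.008     ] [ 0.57971744 -0.00459245  0.008     ]
```

move_arm --motion '[{"tx": 0,"ty": 0,"tz": 0,"twist": -0.09},{"tx": 0,"ty": 0,"tz": 0,"twist": -0.09},{"tx": 0,"ty": 0,"tz": 0,"twist": -0.09},{"tx": 0,"ty": 0,"tz": 0,"twist": -0.09},{"tx": 0,"ty": 0,"tz": 0,"twist": -0.09},{"tx": 0,"ty": 0,"tz": 0,"twist": -0.09},{"tx": 0,"ty": 0,"tz": 0,"twist": -0.09},{"tx": 0,"ty": 0,"tz": 0,"twist": -0.09},{"tx": 0,"ty": 0,"tz": 0,"twist": -0.09},{"tx": 0,"ty": 0,"tz": 0,"twist": -0.09},{"tx": 0,"ty": 0,"tz": 0,"twist": -0.09},{"tx": 0,"ty": 0,"tz": 0,"twist": -0.01}]'

```text
clock: 24.1
position: [0.5877, -0.0417, 0.1131]
ee_rot: [-2.215, -2.227, -0.001]
force: [-1.0, 0.2, -0.6]
width: 0.497
gripper_force: 0.0
```

move_arm --motion '[{"tx": 0,"ty": 0,"tz": 0,"twist": 0},{"tx": 0,"ty": 0,"tz": 0,"twist": 0},{"tx": 0,"ty": 0,"tz": 0,"twist": 0}]'

```text
clock: 24.4
position: [0.5877, -0.0427, 0.1133]
ee_rot: [2.222, 2.22, -0.0]
force: [-0.3, 0.3, 0.9]
width: 0.496
gripper_force: 0.0
```

```bash
python3 look.py;python3 - <<'E'
from h import *
c=arm.calibration("wrist");im=cv2.imread("pics/wl.png")[:,:,::-1].copy()
for b in brass(im,"wrist",c,.022,200): print(*b)
E
```

```text
24.4 [ 0.5877 -0.0427  0.1133] [ 2.222  2.22  -0.   ] 45.6 0.0
[254. 187.] [586.8 -35.6] 200 [25.6 22.8] 72.0
[245. 150.] [583.2  -9.6] 197 [22.5 21.3] 0.2
[69. 73.] [440.6  51.5] 920 [34.5 36.7] 77.8
[237.  52.] [575.7  69.4] 653 [29.8 29.6] 69.3
[254. 187.] [586.8 -34.2] 192 [586.3 -36.3] [25.1 22.4] 72.0
[245. 150.] [583.3  -8.7] 189 [582.4  -7.2] [22.1 20.9] 0.3
[69. 73.] [443.5  51.2] 884 [444.5  50.6] [33.8 36. ] 77.8
[237.  52.] [575.9  68.8] 628 [576.   68.3] [29.3 29. ] 69.3
```

```bash
python3 - <<'E'
from h import *
c=arm.calibration("wrist")
for q in ["round1_mid"]:
    for d in arm.place_of("wrist",q): print(q,round(d["conf"],2),pp(d).round(1),w("wrist",pp(d),.015,c).round(4))
im=cv2.imread("pics/wl.png");print(im[175:205:5,254])
g=cv2.cvtColor(im,cv2.COLOR_BGR2HSV);m=((g[:,:,1]>110)&(g[:,:,0]<35)).astype(np.uint8)*255
m[:, :225]=0;m[:,290:]=0
for cc in cv2.findContours(m,0,2)[0]:
    if cv2.contourArea(cc)>300:
        (x,y),r=cv2.minEnclosingCircle(cc);print((x,y),r,w("wrist",(x,y),.022,c))
E
```

```text
round1_mid 0.87 [236.5  51.7] [0.5749 0.067  0.015 ]
[[ 89 133 166]
 [ 87 131 163]
 [ 88 135 167]
 [ 87 131 164]
 [ 91 136 170]
 [ 90 134 167]]
(257.0, 345.0) 32.24913024902344 [ 0.59034286 -0.19889595  0.022     ]
(255.5, 189.64285278320312) 18.105514526367188 [ 0.58900309 -0.03850425  0.022     ]
(243.40603637695312, 146.68121337890625) 19.333927154541016 [ 0.57946322 -0.00280329  0.022     ]
(237.50807189941406, 48.58871078491211) 22.857120513916016 [0.57610949 0.0683855  0.022     ]
```

move_arm --motion '[{"tx": 0.003,"ty": 0.0015,"tz": 0.03,"twist": 0},{"tx": 0,"ty": 0,"tz": 0.03,"twist": 0},{"tx": 0,"ty": 0,"tz": 0.03,"twist": 0},{"tx": 0,"ty": 0,"tz": 0.0095,"twist": 0},{"tx": 0,"ty": 0,"tz": 0,"twist": 0},{"tx": 0,"ty": 0,"tz": 0,"twist": 0}]'

```text
clock: 25.1
position: [0.59, -0.0398, 0.0148]
ee_rot: [2.22, 2.221, 0.002]
force: [0.2, 0.4, 0.5]
width: 0.502
gripper_force: 0.0
```

move_arm --motion '[{"tx": 0,"ty": 0,"tz": 0,"twist": 0},{"tx": 0,"ty": 0,"tz": 0,"twist": 0},{"tx": 0,"ty": 0,"tz": 0,"twist": 0},{"tx": 0,"ty": 0,"tz": 0,"twist": 0},{"tx": 0,"ty": 0,"tz": 0,"twist": 0},{"tx": 0,"ty": 0,"tz": 0,"twist": 0}]' --gripper 1

```text
clock: 25.7
position: [0.5899, -0.04, 0.0148]
ee_rot: [2.22, 2.221, 0.002]
force: [-2.1, -0.7, 8.5]
width: 0.334
gripper_force: 25.0
```

move_arm --motion '[{"tx": 0,"ty": 0,"tz": -0.02,"twist": 0},{"tx": 0,"ty": 0,"tz": -0.034,"twist": 0},{"tx": -0.02,"ty": -0.0025,"tz": 0,"twist": 0},{"tx": -0.02,"ty": -0.003,"tz": 0,"twist": 0},{"tx": 0,"ty": 0,"tz": 0,"twist": 0},{"tx": 0,"ty": 0,"tz": 0,"twist": 0},{"tx": 0,"ty": 0,"tz": 0,"twist": 0}]'

```text
clock: 26.4
position: [0.5838, -0.079, 0.0678]
ee_rot: [-2.22, -2.223, -0.001]
force: [-0.6, 0.2, -0.6]
width: 0.333
gripper_force: 25.0
```

```bash
sed -i 's/(10,110,60)/(8,95,60)/' hand.py; python3 hand.py .0094 | head -2; python3 -c "
from h import *
print(arm.observe())"|grep -E "position|ee_rot|width"
```

```text
tool frame mm: x max 17.6 y -14.1 17.4 rows 225 280
circ ((1.110892653465271, 1.1873623132705688), 17.197853088378906) n 80
       -2.80590722e-02,  3.16930062e-02, -5.80273569e-03]), 'position': array([ 0.58386173, -0.07876126,  0.06776756]), 'ee_rot': array([-2.21903615e+00, -2.22329462e+00, -9.29415810e-04]), 'force': array([ 0.26510768, -0.00857475, -0.55494468]), 'ft_torque': array([-0.06172187, -0.09019105,  0.0165039 ]), 'gripper_force': 25.00001549720764, 'width': 0.3363242357149582}
```

move_arm --motion '[{"tx": -0.0015,"ty": 0,"tz": 0.02,"twist": 0},{"tx": 0,"ty": 0,"tz": 0.02,"twist": 0},{"tx": 0,"ty": 0,"tz": 0.0135,"twist": 0},{"tx": 0,"ty": 0,"tz": 0,"twist": 0},{"tx": 0,"ty": 0,"tz": 0,"twist": 0},{"tx": 0,"ty": 0,"tz": 0,"twist": 0}]'

```text
clock: 27.05
position: [0.5841, -0.0811, 0.0146]
ee_rot: [2.22, 2.222, 0.001]
force: [0.3, 0.4, -1.0]
width: 0.337
gripper_force: 25.0
```

move_arm --motion '[{"tx": 0,"ty": 0,"tz": 0,"twist": 0},{"tx": 0,"ty": 0,"tz": 0,"twist": 0},{"tx": 0,"ty": 0,"tz": 0,"twist": 0},{"tx": 0,"ty": 0,"tz": -0.02,"twist": 0},{"tx": 0,"ty": 0,"tz": -0.035,"twist": 0},{"tx": 0,"ty": 0,"tz": -0.035,"twist": 0},{"tx": -0.0356,"ty": -0.0264,"tz": 0,"twist": 0},{"tx": -0.0356,"ty": -0.0264,"tz": 0,"twist": 0},{"tx": -0.0356,"ty": -0.0264,"tz": 0,"twist": 0},{"tx": -0.0356,"ty": -0.0264,"tz": 0,"twist": 0},{"tx": -0.0356,"ty": -0.0264,"tz": 0,"twist": 0}]' --gripper 0

```text
clock: 28.15
position: [0.4507, -0.2609, 0.1045]
ee_rot: [2.22, 2.222, -0.0]
force: [-0.3, -0.2, 0.6]
width: 0.5
gripper_force: 0.0
```

move_arm --motion '[{"tx": 0,"ty": 0,"tz": 0,"twist": 0.089},{"tx": 0,"ty": 0,"tz": 0,"twist": 0.089},{"tx": 0,"ty": 0,"tz": 0,"twist": 0.089},{"tx": 0,"ty": 0,"tz": 0,"twist": 0.089},{"tx": 0,"ty": 0,"tz": 0,"twist": 0.089},{"tx": 0,"ty": 0,"tz": 0,"twist": 0.089},{"tx": 0,"ty": 0,"tz": 0,"twist": 0.088},{"tx": 0,"ty": 0,"tz": 0,"twist": 0},{"tx": 0,"ty": 0,"tz": 0,"twist": 0},{"tx": 0,"ty": 0,"tz": 0,"twist": 0}]'

```text
clock: 29.15
position: [0.4518, -0.2595, 0.1043]
ee_rot: [3.002, 0.925, 0.0]
force: [-0.5, 0.2, 1.4]
width: 0.506
gripper_force: 0.0
```

```bash
sed -i 's/(10,120,60)/(8,105,60)/' h.py; python3 look.py; python3 - <<'E'
from h import *
for b in brass(arm.get_image("top"),"top",arm.calibration("top"),.022): print(*b[:3])
E
```

```text
29.15 [ 0.4518 -0.2595  0.1043] [3.002 0.925 0.   ] 46.5 0.0
[283. 342.] [ 367.9 -401.1] 3688 [ 16.8 306.1] 34.3
[343. 296.] [ 417.6 -382.1] 324 [57.1 12.4] 41.6
[168. 294.] [ 327.3 -247.9] 354 [58.1 12.8] 26.8
[311. 231.] [ 454.7 -313.1] 466 [34.7 31.1] 76.7
[250. 186.] [ 452.6 -256.7] 962 [33.6 30. ] 34.3
[370. 189.] [ 510.8 -332.6] 1044 [35.4 31.4] 67.4
[504. 170.] [ 544.9 -725.5] 1621
[508. 136.] [ 631.2 -737.7] 324
[380. 144.] [496.4 -23.5] 1016541
```

move_arm --motion '[{"tx": 0.0018,"ty": -0.0012,"tz": 0.03,"twist": 0},{"tx": 0,"ty": 0,"tz": 0.03,"twist": 0},{"tx": 0,"ty": 0,"tz": 0.03,"twist": 0},{"tx": 0,"ty": 0,"tz": 0.006,"twist": 0},{"tx": 0,"ty": 0,"tz": 0,"twist": 0},{"tx": 0,"ty": 0,"tz": 0,"twist": 0}]'

```text
clock: 29.85
position: [0.4534, -0.2579, 0.0093]
ee_rot: [3.003, 0.92, 0.002]
force: [0.0, -0.2, -0.1]
width: 0.505
gripper_force: 0.0
```

move_arm --motion '[{"tx": 0,"ty": 0,"tz": 0,"twist": 0},{"tx": 0,"ty": 0,"tz": 0,"twist": 0},{"tx": 0,"ty": 0,"tz": 0,"twist": 0},{"tx": 0,"ty": 0,"tz": 0,"twist": 0},{"tx": 0,"ty": 0,"tz": 0,"twist": 0},{"tx": 0,"ty": 0,"tz": 0,"twist": 0}]' --gripper 1

```text
clock: 30.45
position: [0.4531, -0.2578, 0.0091]
ee_rot: [3.003, 0.92, 0.001]
force: [-2.0, 0.9, 7.2]
width: 0.321
gripper_force: 25.0
```

move_arm --motion '[{"tx": 0,"ty": 0,"tz": -0.02,"twist": 0},{"tx": 0,"ty": 0,"tz": -0.04,"twist": 0},{"tx": 0,"ty": 0,"tz": 0,"twist": 0.088},{"tx": 0,"ty": 0,"tz": 0,"twist": 0.088},{"tx": 0,"ty": 0,"tz": 0,"twist": 0.088},{"tx": 0,"ty": 0,"tz": 0,"twist": 0.088}]'

```text
clock: 31.05
position: [0.4527, -0.2577, 0.0686]
ee_rot: [3.141, 0.056, 0.001]
force: [-0.1, -0.3, -0.9]
width: 0.32
gripper_force: 25.0
```

move_arm --motion '[{"tx": 0.0244,"ty": -0.0358,"tz": 0,"twist": 0},{"tx": 0.0244,"ty": -0.0358,"tz": 0,"twist": 0},{"tx": 0.0244,"ty": -0.0358,"tz": 0,"twist": 0},{"tx": 0.0244,"ty": -0.0358,"tz": 0,"twist": 0},{"tx": 0.0244,"ty": -0.0358,"tz": 0,"twist": 0},{"tx": 0.0244,"ty": -0.0358,"tz": 0,"twist": 0},{"tx": 0.0244,"ty": -0.0358,"tz": 0,"twist": 0},{"tx": 0.0244,"ty": -0.0358,"tz": 0,"twist": 0},{"tx": 0.0244,"ty": -0.0358,"tz": 0,"twist": 0},{"tx": 0,"ty": 0,"tz": 0,"twist": 0},{"tx": 0,"ty": 0,"tz": 0,"twist": 0},{"tx": 0,"ty": 0,"tz": 0,"twist": 0}]'

```text
clock: 32.25
position: [0.6581, 0.072, 0.068]
ee_rot: [3.14, 0.063, -0.001]
force: [1.0, -0.1, -1.4]
width: 0.32
gripper_force: 25.0
```

```bash
python3 look.py; python3 hand.py .0094
```

```text
32.25 [0.6581 0.072  0.068 ] [ 3.14e+00  6.30e-02 -1.00e-03] 29.4 24.999600648880005
[304. 344.] [545.4  34.7] 2665 [ 14.4 260.3] 2.3
[448. 319.] [576.7 -83.9] 374 [15.5 30.3] 2.3
[257. 320.] [568.9  68. ] 490 [20.1 31. ] 4.5
[316. 298.] [584.4  20.9] 104 [45.2  6.1] 3.0
[197. 292.] [586.7 115. ] 188 [ 7.7 49.1] 86.7
[260. 250.] [624.1  70.2] 1548 [38.7 41.2] 2.3
tool frame mm: x max 18.4 y -14.2 15.1 rows 227 281
circ ((9.529529571533203, 0.0953226089477539), 15.544576644897461) n 70
[[18.4, -9.2], [16.7, -9.7], [17.9, -10.8], [17.9, -12.3], [16.7, -12.8], [3.5, -14.2], [-8.6, -13.5], [-9.3, 14.5], [15.6, 13.9], [15.6, 12.3], [17.3, 11.3], [16.2, 10.3], [16.2, 7.7], [16.2, 5.1], [17.3, 3.6], [17.3, 3.1], [17.8, 2.1], [16.2, -3.1], [17.9, -3.1], [16.2, -4.1], [17.3, -5.1], [18.4, -6.6], [17.3, -5.1], [16.2, -6.2], [17.3, -8.7], [18.4, -8.7]]
```

View pics/wl.png

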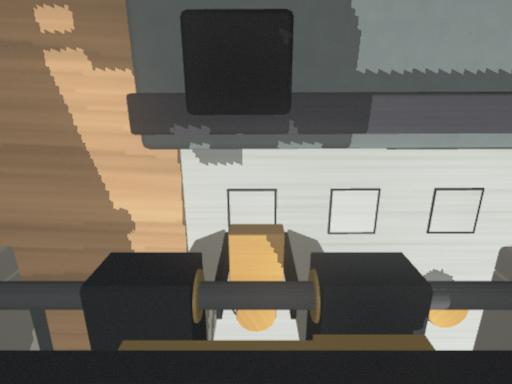

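The square is held at (257,255), squared with its mark (252,212) behind it.

```bash
python3 - <<'E'
from h import *
s=arm.observe();c=arm.calibration("wrist");print(s["position"])
for p in [(252.5,212),(354,211.5),(456.5,211)]:print(w("wrist",p,.008,c).round(4))
E
```

```text
[0.65825953 0.07153944 0.06824805]
[0.6569 0.0735 0.008 ]
[ 0.6603 -0.0016  0.008 ]
[ 0.6636 -0.0773  0.008 ]
```

move_arm --motion '[{"tx": -0.0015,"ty": -0.0018,"tz": 0.02,"twist": 0},{"tx": 0,"ty": 0,"tz": 0.02,"twist": 0},{"tx": 0,"ty": 0,"tz": 0.0138,"twist": 0},{"tx": 0,"ty": 0,"tz": 0,"twist": 0},{"tx": 0,"ty": 0,"tz": 0,"twist": 0},{"tx": 0,"ty": 0,"tz": 0,"twist": 0}]'

```text
clock: 32.95
position: [0.6573, 0.0748, 0.0148]
ee_rot: [3.141, 0.064, 0.001]
force: [0.2, -0.1, -0.7]
width: 0.325
gripper_force: 25.0
```

move_arm --motion '[{"tx": 0,"ty": 0,"tz": 0,"twist": 0},{"tx": 0,"ty": 0,"tz": 0,"twist": 0},{"tx": 0,"ty": 0,"tz": 0,"twist": 0},{"tx": 0,"ty": 0,"tz": -0.02,"twist": 0},{"tx": 0,"ty": 0,"tz": -0.035,"twist": 0},{"tx": 0,"ty": 0,"tz": -0.035,"twist": 0}]' --gripper 0

```text
clock: 33.55
position: [0.6566, 0.0751, 0.105]
ee_rot: [3.141, 0.065, -0.002]
force: [0.8, 0.2, 0.1]
width: 0.497
gripper_force: 0.0
```

move_arm --motion '[{"tx": -0.0227,"ty": 0.0386,"tz": 0,"twist": 0},{"tx": -0.0227,"ty": 0.0386,"tz": 0,"twist": 0},{"tx": -0.0227,"ty": 0.0386,"tz": 0,"twist": 0},{"tx": -0.0227,"ty": 0.0386,"tz": 0,"twist": 0},{"tx": -0.0227,"ty": 0.0386,"tz": 0,"twist": 0},{"tx": -0.0227,"ty": 0.0386,"tz": 0,"twist": 0},{"tx": -0.0227,"ty": 0.0386,"tz": 0,"twist": 0},{"tx": -0.0227,"ty": 0.0386,"tz": 0,"twist": 0},{"tx": -0.0227,"ty": 0.0386,"tz": 0,"twist": 0},{"tx": -0.0227,"ty": 0.0386,"tz": 0,"twist": 0},{"tx": 0,"ty": 0,"tz": 0,"twist": 0.09},{"tx": 0,"ty": 0,"tz": 0,"twist": 0.09}]'

```text
clock: 34.75
position: [0.445, -0.3221, 0.1047]
ee_rot: [3.116, -0.394, 0.0]
force: [-0.1, 0.8, -0.8]
width: 0.502
gripper_force: 0.0
```

move_arm --motion '[{"tx": 0,"ty": 0,"tz": 0,"twist": 0},{"tx": 0,"ty": 0,"tz": 0,"twist": 0},{"tx": 0,"ty": 0,"tz": 0,"twist": 0}]'

```text
clock: 35.05
position: [0.4466, -0.3195, 0.1045]
ee_rot: [3.12, -0.372, 0.0]
force: [-0.6, 0.3, 0.9]
width: 0.498
gripper_force: 0.0
```

```bash
python3 look.py
```

```text
35.05 [ 0.4466 -0.3195  0.1045] [ 3.12  -0.372  0.   ] 45.8 0.0
[285. 336.] [ 286.9 -350.6] 3892 [306.6  39.9] 76.4
[343. 295.] [ 333.9 -375.5] 328 [12.3 58. ] 83.7
[169. 294.] [ 372.  -218.1] 348 [12.7 58. ] 68.9
[258. 185.] [ 449.7 -322.5] 983 [30.4 33.6] 76.4
[258. 116.] [ 510.6 -335.6] 891 [30.6 30.8] 67.5
```

move_arm --motion '[{"tx": 0.0025,"ty": 0.0017,"tz": 0.03,"twist": 0},{"tx": 0,"ty": 0,"tz": 0.03,"twist": 0},{"tx": 0,"ty": 0,"tz": 0.03,"twist": 0},{"tx": 0,"ty": 0,"tz": 0.006,"twist": 0},{"tx": 0,"ty": 0,"tz": 0,"twist": 0},{"tx": 0,"ty": 0,"tz": 0,"twist": 0}]'

```text
clock: 35.7
position: [0.4491, -0.3225, 0.0096]
ee_rot: [3.118, -0.377, 0.002]
force: [0.5, -0.7, 0.6]
width: 0.502
gripper_force: 0.0
```

move_arm --motion '[{"tx": 0,"ty": 0,"tz": 0,"twist": 0},{"tx": 0,"ty": 0,"tz": 0,"twist": 0},{"tx": 0,"ty": 0,"tz": 0,"twist": 0},{"tx": 0,"ty": 0,"tz": 0,"twist": 0},{"tx": 0,"ty": 0,"tz": 0,"twist": 0},{"tx": 0,"ty": 0,"tz": 0,"twist": 0}]' --gripper 1

```text
clock: 36.3
position: [0.4489, -0.3225, 0.0094]
ee_rot: [3.118, -0.378, 0.002]
force: [-1.3, 0.3, 7.0]
width: 0.328
gripper_force: 25.0
```

move_arm --motion '[{"tx": 0,"ty": 0,"tz": -0.02,"twist": 0},{"tx": 0,"ty": 0,"tz": -0.04,"twist": 0},{"tx": 0,"ty": 0,"tz": 0,"twist": -0.09},{"tx": 0,"ty": 0,"tz": 0,"twist": -0.09}]'

```text
clock: 36.7
position: [0.4491, -0.3226, 0.07]
ee_rot: [3.139, 0.074, 0.003]
force: [-0.6, -0.1, -2.6]
width: 0.322
gripper_force: 25.0
```

move_arm --motion '[{"tx": 0.0251,"ty": -0.0346,"tz": 0,"twist": 0},{"tx": 0.0251,"ty": -0.0346,"tz": 0,"twist": 0},{"tx": 0.0251,"ty": -0.0346,"tz": 0,"twist": 0},{"tx": 0.0251,"ty": -0.0346,"tz": 0,"twist": 0},{"tx": 0.0251,"ty": -0.0346,"tz": 0,"twist": 0},{"tx": 0.0251,"ty": -0.0346,"tz": 0,"twist": 0},{"tx": 0.0251,"ty": -0.0346,"tz": 0,"twist": 0},{"tx": 0.0251,"ty": -0.0346,"tz": 0,"twist": 0},{"tx": 0.0251,"ty": -0.0346,"tz": 0,"twist": 0},{"tx": 0,"ty": 0,"tz": 0,"twist": 0},{"tx": 0,"ty": 0,"tz": 0,"twist": 0},{"tx": 0,"ty": 0,"tz": 0,"twist": 0}]'

```text
clock: 37.9
position: [0.6604, -0.0031, 0.0682]
ee_rot: [3.14, 0.063, -0.002]
force: [-0.4, -0.3, -1.8]
width: 0.324
gripper_force: 25.0
```

```bash
python3 look.py; python3 hand.py .0094
```

```text
37.9 [ 0.6604 -0.0031  0.0682] [ 3.14e+00  6.30e-02 -2.00e-03] 29.8 24.99955415725708
[309. 344.] [547.6 -40.8] 2680 [ 14.4 261.4] 2.3
[251. 320.] [571.7  -3.4] 434 [18.4 31. ] 2.3
[316. 302.] [586.2 -54.4] 93 [41.   6.4] 5.9
[197. 296.] [588.3  40.1] 183 [ 7.6 48.2] 86.7
[266. 247.] [626.3  -4.9] 1551 [39.5 41. ] 2.3
[152. 213.] [654.8  74.3] 933 [30.8 33.2] 2.8
tool frame mm: x max 19.0 y -14.2 15.1 rows 226 281
circ ((9.827032089233398, 0.11354637145996094), 15.217700004577637) n 90
[[19.0, 1.0], [16.7, 1.5], [17.3, -0.5], [18.4, -1.5], [17.3, -1.5], [17.3, -4.1], [17.3, -4.6], [16.7, -5.6], [17.8, -6.1], [17.3, -9.2], [18.4, -8.7], [17.3, -9.2], [17.3, -11.3], [16.7, -11.8], [15.6, -13.4], [4.6, -14.2], [-8.6, -13.5], [-9.3, 14.5], [16.2, 13.4], [15.0, 11.3], [16.2, 10.3], [16.7, 9.8], [15.6, 9.3], [16.7, 8.2], [16.2, 6.2], [17.8, 7.2], [16.7, 6.2], [16.2, 4.6], [17.8, 4.6], [17.8, 4.1], [17.3, 2.0], [18.4, 1.5]]
```

move_arm --motion '[{"tx": 0,"ty": -0.0018,"tz": 0.02,"twist": 0},{"tx": 0,"ty": 0,"tz": 0.02,"twist": 0},{"tx": 0,"ty": 0,"tz": 0.0138,"twist": 0},{"tx": 0,"ty": 0,"tz": 0,"twist": 0},{"tx": 0,"ty": 0,"tz": 0,"twist": 0},{"tx": 0,"ty": 0,"tz": 0,"twist": 0}]'

```text
clock: 38.6
position: [0.6612, -0.0003, 0.015]
ee_rot: [3.141, 0.064, 0.001]
force: [0.2, 0.6, -1.1]
width: 0.323
gripper_force: 25.0
```

move_arm --motion '[{"tx": 0,"ty": 0,"tz": 0,"twist": 0},{"tx": 0,"ty": 0,"tz": 0,"twist": 0},{"tx": 0,"ty": 0,"tz": 0,"twist": 0},{"tx": 0,"ty": 0,"tz": -0.02,"twist": 0},{"tx": 0,"ty": 0,"tz": -0.035,"twist": 0},{"tx": 0,"ty": 0,"tz": -0.035,"twist": 0}]' --gripper 0

```text
clock: 39.2
position: [0.6606, 0.0002, 0.1052]
ee_rot: [3.141, 0.065, -0.002]
force: [0.7, -0.2, 0.2]
width: 0.498
gripper_force: 0.0
```

move_arm --motion '[{"tx": -0.0207,"ty": 0.0409,"tz": 0,"twist": 0},{"tx": -0.0207,"ty": 0.0409,"tz": 0,"twist": 0},{"tx": -0.0207,"ty": 0.0409,"tz": 0,"twist": 0},{"tx": -0.0207,"ty": 0.0409,"tz": 0,"twist": 0},{"tx": -0.0207,"ty": 0.0409,"tz": 0,"twist": 0},{"tx": -0.0207,"ty": 0.0409,"tz": 0,"twist": 0},{"tx": -0.0207,"ty": 0.0409,"tz": 0,"twist": 0},{"tx": -0.0207,"ty": 0.0409,"tz": 0,"twist": 0},{"tx": 0,"ty": 0,"tz": 0,"twist": 0.0923},{"tx": 0,"ty": 0,"tz": 0,"twist": 0.0923},{"tx": 0,"ty": 0,"tz": 0,"twist": 0.0923}]'

```text
clock: 40.3
position: [0.5089, -0.3343, 0.1048]
ee_rot: [-3.079, 0.625, -0.001]
force: [0.7, -0.2, -0.1]
width: 0.501
gripper_force: 0.0
```

move_arm --motion '[{"tx": 0,"ty": 0,"tz": 0,"twist": 0},{"tx": 0,"ty": 0,"tz": 0,"twist": 0},{"tx": 0,"ty": 0,"tz": 0,"twist": 0}]'

```text
clock: 40.6
position: [0.5093, -0.3335, 0.1047]
ee_rot: [3.082, -0.609, 0.0]
force: [0.6, 0.6, -0.3]
width: 0.501
gripper_force: 0.0
```

```bash
python3 look.py
```

```text
40.6 [ 0.5093 -0.3335  0.1047] [ 3.082 -0.609  0.   ] 46.1 0.0
[316. 342.] [ 345.3 -340.2] 3698 [305.9  16.8] 67.7
[343. 295.] [ 388.9 -371.5] 324 [12.4 57.2] 75.1
[168. 293.] [ 451.  -221.7] 350 [12.7 58.3] 60.2
[263. 193.] [ 512.  -336.2] 973 [30.  33.9] 66.9
```

move_arm --motion '[{"tx": 0.0023,"ty": 0.0012,"tz": 0.03,"twist": 0},{"tx": 0,"ty": 0,"tz": 0.03,"twist": 0},{"tx": 0,"ty": 0,"tz": 0.03,"twist": 0},{"tx": 0,"ty": 0,"tz": 0.006,"twist": 0},{"tx": 0,"ty": 0,"tz": 0,"twist": 0},{"tx": 0,"ty": 0,"tz": 0,"twist": 0}]'

```text
clock: 41.25
position: [0.5116, -0.3361, 0.0099]
ee_rot: [3.081, -0.613, 0.002]
force: [0.6, -0.3, -0.4]
width: 0.498
gripper_force: 0.0
```

move_arm --motion '[{"tx": 0,"ty": 0,"tz": 0,"twist": 0},{"tx": 0,"ty": 0,"tz": 0,"twist": 0},{"tx": 0,"ty": 0,"tz": 0,"twist": 0},{"tx": 0,"ty": 0,"tz": 0,"twist": 0},{"tx": 0,"ty": 0,"tz": 0,"twist": 0},{"tx": 0,"ty": 0,"tz": 0,"twist": 0}]' --gripper 1

```text
clock: 41.85
position: [0.5115, -0.336, 0.0097]
ee_rot: [3.08, -0.614, 0.002]
force: [-0.2, 1.0, 7.4]
width: 0.323
gripper_force: 25.0
```

move_arm --motion '[{"tx": 0,"ty": 0,"tz": -0.02,"twist": 0},{"tx": 0,"ty": 0,"tz": -0.04,"twist": 0},{"tx": 0,"ty": 0,"tz": 0,"twist": -0.0923},{"tx": 0,"ty": 0,"tz": 0,"twist": -0.0923},{"tx": 0,"ty": 0,"tz": 0,"twist": -0.0923}]'

```text
clock: 42.35
position: [0.5109, -0.3356, 0.0691]
ee_rot: [3.14, 0.075, 0.001]
force: [0.1, 0.2, -2.2]
width: 0.321
gripper_force: 25.0
```

move_arm --motion '[{"tx": 0.0235,"ty": -0.0361,"tz": 0,"twist": 0},{"tx": 0.0235,"ty": -0.0361,"tz": 0,"twist": 0},{"tx": 0.0235,"ty": -0.0361,"tz": 0,"twist": 0},{"tx": 0.0235,"ty": -0.0361,"tz": 0,"twist": 0},{"tx": 0.0235,"ty": -0.0361,"tz": 0,"twist": 0},{"tx": 0.0235,"ty": -0.0361,"tz": 0,"twist": 0},{"tx": 0.0235,"ty": -0.0361,"tz": 0,"twist": 0},{"tx": 0,"ty": 0,"tz": 0,"twist": 0},{"tx": 0,"ty": 0,"tz": 0,"twist": 0},{"tx": 0,"ty": 0,"tz": 0,"twist": 0}]'

```text
clock: 43.35
position: [0.664, -0.0779, 0.0685]
ee_rot: [3.14, 0.063, -0.001]
force: [-1.0, -0.8, -1.6]
width: 0.321
gripper_force: 25.0
```

```bash
python3 look.py; python3 hand.py .0094|head -2
```

```text
43.35 [ 0.664  -0.0779  0.0685] [ 3.14e+00  6.30e-02 -1.00e-03] 29.5 24.99956578016281
[303. 344.] [ 550.9 -115.3] 2674 [ 14.4 260.9] 2.3
[253. 317.] [576.5 -81. ] 356 [15.5 31. ] 2.3
[ 65. 318.] [568.5  70.6] 497 [20.4 31.3] 2.3
[315. 295.] [ 594.1 -128.5] 116 [47.3  6.4] 5.9
[197. 294.] [592.5 -34.7] 182 [ 7.6 48.2] 86.6
[262. 244.] [629.9 -79.7] 1567 [39.6 41. ] 2.3
[148. 216.] [658.7  -0.7] 935 [31.6 33.1] 2.5
[ 37. 214.] [656.4  73.4] 1179 [33.2 37.7] 2.3
tool frame mm: x max 18.4 y -14.1 15.1 rows 227 281
circ ((11.837862014770508, -0.15259790420532227), 15.233869552612305) n 109
```

move_arm --motion '[{"tx": 0,"ty": -0.0015,"tz": 0.02,"twist": 0},{"tx": 0,"ty": 0,"tz": 0.02,"twist": 0},{"tx": 0,"ty": 0,"tz": 0.0138,"twist": 0},{"tx": 0,"ty": 0,"tz": 0,"twist": 0},{"tx": 0,"ty": 0,"tz": 0,"twist": 0},{"tx": 0,"ty": 0,"tz": 0,"twist": 0}]'

```text
clock: 44.05
position: [0.6648, -0.0752, 0.0152]
ee_rot: [3.141, 0.064, 0.001]
force: [-0.3, -0.2, -0.8]
width: 0.325
gripper_force: 25.0
```

move_arm --motion '[{"tx": 0,"ty": 0,"tz": 0,"twist": 0},{"tx": 0,"ty": 0,"tz": 0,"twist": 0},{"tx": 0,"ty": 0,"tz": 0,"twist": 0},{"tx": 0,"ty": 0,"tz": -0.02,"twist": 0},{"tx": 0,"ty": 0,"tz": -0.035,"twist": 0},{"tx": -0.025,"ty": -0.025,"tz": -0.035,"twist": 0},{"tx": -0.025,"ty": -0.025,"tz": -0.035,"twist": 0},{"tx": -0.025,"ty": -0.025,"tz": -0.035,"twist": 0},{"tx": -0.025,"ty": -0.025,"tz": -0.035,"twist": 0},{"tx": -0.025,"ty": -0.025,"tz": -0.01,"twist": 0},{"tx": 0,"ty": 0,"tz": 0,"twist": 0},{"tx": 0,"ty": 0,"tz": 0,"twist": 0}]' --gripper 0

```text
clock: 45.25
position: [0.5345, 0.0454, 0.2205]
ee_rot: [3.141, 0.068, 0.002]
force: [-0.0, -0.3, -0.9]
width: 0.501
gripper_force: 0.0
```

move_arm --motion '[{"tx": 0,"ty": 0,"tz": 0,"twist": 0},{"tx": 0,"ty": 0,"tz": 0,"twist": 0}]'

```text
clock: 45.45
position: [0.5349, 0.0438, 0.2191]
ee_rot: [3.14, 0.063, -0.002]
force: [0.9, -0.1, -0.2]
width: 0.502
gripper_force: 0.0
```

```bash
python3 look.py; python3 - <<'E'
from h import *
c=arm.calibration("wrist");im=cv2.imread("pics/wl.png")[:,:,::-1].copy()
a=np.radians(2.6);Rm=np.array([[np.cos(a),np.sin(a)],[-np.sin(a),np.cos(a)]])
for b in brass(im,"wrist",c,.022,200): print(b[0],b[1],"bed",(Rm@(b[1]-[620.4,-3])).round(1),b[2],b[4],b[5])
E
```

```text
45.45 [0.5349 0.0438 0.2191] [ 3.14e+00  6.30e-02 -2.00e-03] 46.2 0.0
[277. 342.] [279.9 -66.4] 8059 [ 24.7 450.4] 2.3
[344. 297.] [357.1 -82.9] 708 [83.9 18.6] 9.7
[170. 293.] [349.1 154.8] 770 [18.2 85.4] 83.7
[242. 223.] [437.6  49.6] 5526 [86.4 85.7] 3.6
[234. 128.] [575.7  68.5] 684 [28.9 29.4] 2.3
[301. 128.] [579.4  -3.4] 684 [28.8 30.5] 2.3
[370. 127.] [585.4 -81.6] 698 [30.  29.8] 50.8
[222.  48.] [656.2  75. ] 824 [28.8 29.4] 2.3
[309.  45.] [660.2  -0.8] 836 [28.8 30.2] 2.3
[374.  50.] [663.6 -75.3] 926 [29.7 32.4] 2.3
[277. 342.] [284.6 -64.7] bed [-338.3  -46.4] 7837 [ 24.4 444.1] 2.3
[344. 297.] [360.7 -81. ] bed [-263.   -66.1] 689 [82.7 18.3] 9.7
[170. 293.] [352.8 153.4] bed [-260.2  168.4] 748 [18.  84.3] 83.7
[242. 223.] [440.1  49.7] bed [-177.7   60.8] 5373 [85.2 84.5] 3.7
[234. 128.] [576.3  68.3] bed [-40.8  73.2] 665 [28.5 29. ] 2.3
[301. 128.] [579.9  -2.6] bed [-40.4   2.2] 665 [28.4 30. ] 2.3
[370. 127.] [585.9 -79.7] bed [-37.9 -75.1] 679 [29.6 29.4] 50.8
[222.  48.] [655.7  74.7] bed [38.8 76. ] 801 [28.4 29. ] 2.3
[309.  45.] [659.6  -0. ] bed [39.3  1.2] 813 [28.4 29.7] 2.3
[374.  50.] [662.9 -73.5] bed [ 39.3 -72.4] 900 [29.3 32. ] 2.3
```

View pics/wl.png

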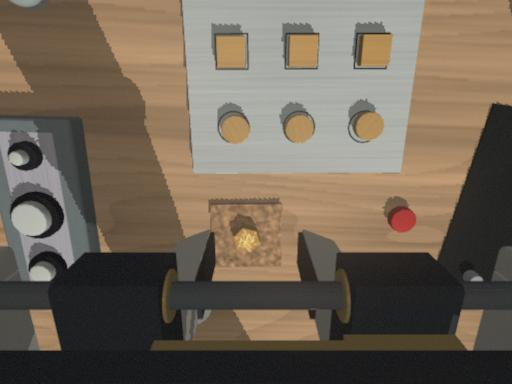

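All six heads sit on their marks (errors ≤3 mm), and the hexagon is on the pad at (247,239). The keys are small (19,157), large (32,217) and medium (42,271). I'll close the fingers and go over the small key.

move_arm --motion '[{"tx": 0.0025,"ty": -0.0412,"tz": 0,"twist": 0},{"tx": 0.0025,"ty": -0.0412,"tz": 0,"twist": 0},{"tx": 0.0025,"ty": -0.0412,"tz": 0,"twist": 0},{"tx": 0.0025,"ty": -0.0412,"tz": 0,"twist": 0},{"tx": 0.0025,"ty": -0.0412,"tz": 0,"twist": 0},{"tx": 0.0025,"ty": -0.0412,"tz": 0,"twist": 0},{"tx": 0,"ty": 0,"tz": 0.04,"twist": 0},{"tx": 0,"ty": 0,"tz": 0.04,"twist": 0},{"tx": 0,"ty": 0,"tz": 0.02,"twist": 0},{"tx": 0,"ty": 0,"tz": 0,"twist": 0},{"tx": 0,"ty": 0,"tz": 0,"twist": 0},{"tx": 0,"ty": 0,"tz": 0,"twist": 0}]' --gripper 1

```text
clock: 46.7
position: [0.5405, 0.2929, 0.1213]
ee_rot: [-3.14, -0.064, -0.003]
force: [-0.4, 0.2, 0.3]
width: 0.004
gripper_force: 0.0
```

```bash
python3 look.py|head -1; python3 - <<'E'
from h import *
c=arm.calibration("wrist")
for q in ["small_key_top","medium_key_top","large_key_top"]:
    for d in arm.place_of("wrist",q): print(q,round(d["conf"],2),pp(d).round(1),w("wrist",pp(d),.052,c).round(4))
E
```

```text
46.7 [0.5405 0.2929 0.1213] [-3.14e+00 -6.40e-02 -3.00e-03] 0.3 0.0
small_key_top 0.87 [254.4 204. ] [0.5423 0.2938 0.052 ]
medium_key_top 0.51 [248.7 350.5] [0.4014 0.2934 0.052 ]
```

View pics/wl.png

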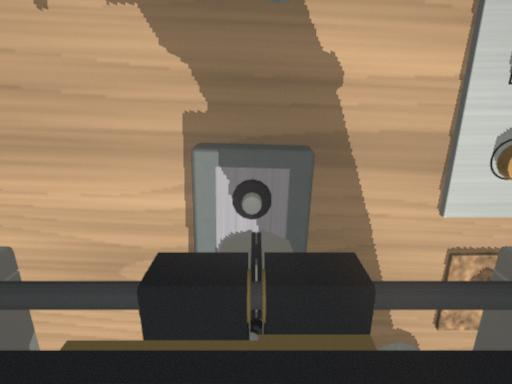

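The small key's top is at (252,204), just ahead of the closed tips. Pressing.

move_arm --motion '[{"tx": 0.0015,"ty": -0.001,"tz": 0.03,"twist": 0},{"tx": 0,"ty": 0,"tz": 0.03,"twist": 0},{"tx": 0,"ty": 0,"tz": 0.009,"twist": 0},{"tx": 0,"ty": 0,"tz": 0.004,"twist": 0},{"tx": 0,"ty": 0,"tz": 0.003,"twist": 0},{"tx": 0,"ty": 0,"tz": 0,"twist": 0},{"tx": 0,"ty": 0,"tz": 0,"twist": 0},{"tx": 0,"ty": 0,"tz": 0,"twist": 0}]'

```text
clock: 47.7
position: [0.5403, 0.2932, 0.0462]
ee_rot: [3.14, 0.065, -0.0]
force: [-7.2, -5.0, 13.5]
width: 0.004
gripper_force: 7.0
```

move_arm --motion '[{"tx": 0,"ty": 0,"tz": -0.02,"twist": 0},{"tx": 0,"ty": 0,"tz": -0.04,"twist": 0},{"tx": -0.0351,"ty": -0.0015,"tz": 0,"twist": 0},{"tx": -0.0351,"ty": -0.0015,"tz": 0,"twist": 0},{"tx": -0.0351,"ty": -0.0015,"tz": 0,"twist": 0},{"tx": -0.0351,"ty": -0.0015,"tz": 0,"twist": 0},{"tx": 0,"ty": 0,"tz": 0,"twist": 0},{"tx": 0,"ty": 0,"tz": 0,"twist": 0},{"tx": 0,"ty": 0,"tz": 0,"twist": 0}]'

```text
clock: 48.6
position: [0.4018, 0.2942, 0.1048]
ee_rot: [-3.14, -0.064, -0.003]
force: [0.6, -0.6, 0.7]
width: 0.004
gripper_force: 0.0
```

```bash
python3 look.py|head -1; python3 - <<'E'
from h import *
c=arm.calibration("wrist")
for q in ["small_key_top","medium_key_top","large_key_top"]:
    for d in arm.place_of("wrist",q): print(q,round(d["conf"],2),pp(d).round(1),w("wrist",pp(d),.052,c).round(4))
E
```

```text
48.6 [0.4018 0.2942 0.1048] [-3.14e+00 -6.40e-02 -3.00e-03] 0.3 0.0
medium_key_top 0.74 [253.1 214.5] [0.4018 0.2957 0.052 ]
large_key_top 0.56 [257.5 117. ] [0.4701 0.2954 0.052 ]
```

Over the medium key. I'll press it, then go over to the large one.

move_arm --motion '[{"tx": 0,"ty": -0.001,"tz": 0.03,"twist": 0},{"tx": 0,"ty": 0,"tz": 0.022,"twist": 0},{"tx": 0,"ty": 0,"tz": 0.004,"twist": 0},{"tx": 0,"ty": 0,"tz": 0.003,"twist": 0},{"tx": 0,"ty": 0,"tz": 0,"twist": 0},{"tx": 0,"ty": 0,"tz": 0,"twist": 0},{"tx": 0,"ty": 0,"tz": 0,"twist": 0}]'

```text
clock: 49.5
position: [0.4002, 0.2942, 0.0461]
ee_rot: [3.14, 0.064, -0.001]
force: [-5.3, -3.1, 14.6]
width: 0.009
gripper_force: 7.2
```

move_arm --motion '[{"tx": 0,"ty": 0,"tz": -0.02,"twist": 0},{"tx": 0,"ty": 0,"tz": -0.03,"twist": 0},{"tx": 0.035,"ty": 0.0016,"tz": 0,"twist": 0},{"tx": 0.035,"ty": 0.0016,"tz": 0,"twist": 0},{"tx": 0,"ty": 0,"tz": 0,"twist": 0},{"tx": 0,"ty": 0,"tz": 0,"twist": 0}]'

```text
clock: 50.1
position: [0.4709, 0.294, 0.0951]
ee_rot: [3.141, 0.062, -0.0]
force: [-0.9, -0.0, 0.5]
width: 0.003
gripper_force: 0.0
```

move_arm --motion '[{"tx": 0,"ty": 0,"tz": 0.03,"twist": 0},{"tx": 0,"ty": 0,"tz": 0.013,"twist": 0},{"tx": 0,"ty": 0,"tz": 0.004,"twist": 0},{"tx": 0,"ty": 0,"tz": 0.003,"twist": 0},{"tx": 0,"ty": 0,"tz": 0,"twist": 0},{"tx": 0,"ty": 0,"tz": 0,"twist": 0},{"tx": 0,"ty": 0,"tz": 0,"twist": 0}]'

```text
clock: 50.8
position: [0.4686, 0.294, 0.0461]
ee_rot: [3.139, 0.066, -0.003]
force: [-7.0, -4.9, 15.8]
width: 0.005
gripper_force: 7.6
```

move_arm --motion '[{"tx": 0,"ty": 0,"tz": -0.03,"twist": 0},{"tx": 0,"ty": 0,"tz": -0.045,"twist": 0},{"tx": 0,"ty": 0,"tz": -0.045,"twist": 0},{"tx": 0,"ty": 0,"tz": -0.045,"twist": 0},{"tx": 0.01,"ty": 0.042,"tz": 0,"twist": 0},{"tx": 0.01,"ty": 0.042,"tz": 0,"twist": 0},{"tx": 0.01,"ty": 0.042,"tz": 0,"twist": 0},{"tx": 0.01,"ty": 0.042,"tz": 0,"twist": 0},{"tx": 0.01,"ty": 0.042,"tz": 0,"twist": 0},{"tx": 0.005,"ty": 0.042,"tz": 0,"twist": 0},{"tx": 0,"ty": 0,"tz": 0,"twist": 0},{"tx": 0,"ty": 0,"tz": 0,"twist": 0}]'

```text
clock: 52.0
position: [0.5355, 0.0442, 0.2104]
ee_rot: [-3.141, -0.062, -0.0]
force: [0.2, 0.4, -0.9]
width: 0.003
gripper_force: 0.0
```

move_arm --motion '[{"tx": 0,"ty": 0,"tz": 0,"twist": 0},{"tx": 0,"ty": 0,"tz": 0,"twist": 0}]'

```text
clock: 52.2
position: [0.5354, 0.0467, 0.21]
ee_rot: [-3.14, -0.069, -0.0]
force: [0.1, -0.1, -0.0]
width: 0.003
gripper_force: 0.0
```

```bash
python3 look.py|head -1; python3 - <<'E'
from h import *
c=arm.calibration("wrist");im=cv2.imread("pics/wl.png")[:,:,::-1].copy()
a=np.radians(2.6);Rm=np.array([[np.cos(a),np.sin(a)],[-np.sin(a),np.cos(a)]])
for b in brass(im,"wrist",c,.022,200): print(b[0],"bed",(Rm@(b[1]-[620.4,-3])).round(1),b[2],b[5])
E
```

```text
52.2 [0.5354 0.0467 0.21  ] [-3.14  -0.069 -0.   ] 0.3 0.0
[207. 343.] bed [-327.9   78.6] 7318 2.6
[245. 222.] bed [-152.2   72.7] 1335 6.6
[303. 130.] bed [-40.5   1.9] 666 48.6
[238. 131.] bed [-40.7  72.9] 670 2.5
[375. 128.] bed [-37.9 -75.4] 673 29.8
[235.  53.] bed [38.6 75.7] 776 2.5
[384.  56.] bed [ 39.4 -72.6] 894 2.5
[308.  46.] bed [39.4  0.9] 844 2.5
```

View pics/wl.png

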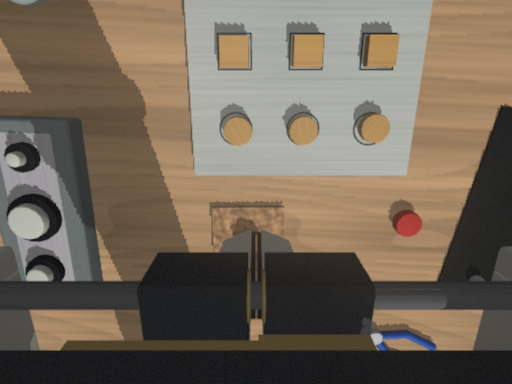

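All the heads are still on their marks, the keys are up, and the red look-alike and pliers look undisturbed. The gripper hides the hexagon in this view, but it was well inside the pad earlier. I'll check it from the top camera, then sign off.

```bash
python3 - <<'E'
from h import *
arm.get_image("side");c=arm.calibration("side")
for d in arm.place_of("side","hex_mid"): print(round(d["conf"],2),pp(d),w("side",pp(d),.013,c)[:2])
E
```

```text
0.42 [233.0112 190.3104] [0.44394132 0.04025618]
```

```bash
python3 -c "
from cell import arm
print(arm.sign_off())"
```

```text
the job is handed in; nothing more can be done
None
```

The job is handed in, with no verdict returned: hexagon on the cork pad, all six seal heads within about 3 mm of their marks (one disc knocked aside mid-run was put back), and the three keys pressed small, medium, then large.

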